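Half-turn the sample bin onto its ledges

ROBOT

A 7-joint arm with a two-finger parallel gripper is mounted at the origin on the work surface. World frame = base frame: x ahead of the robot, y to its left, z up, the work surface at z = 0. Lengths are in m, angles in rad, forces in N, time in s.
With the tool pointing down it reaches from about 0.35 to 0.9 m from the base axis. Payload 8.1 kg.
Tool frame: the origin (TCP) lies on the centre line of the jaws, within the pads' length; the fingertips stand 14 mm ahead of it and the grasp point (between the pads) lies 5 mm behind it (arm.tip_reach is the distance from the TCP to the fingertips, in m); z points along the fingers, y is the direction in which the jaws open and shut (so a half turn about z gives the same grasp; the last joint's range is limited). The gripper opens to 92 mm and grips with 3 to 60 N. Pads are 19 mm wide; open, the fingers measure 130 mm over their backs; the gripper's body (75 mm by 190 mm) begins 47 mm behind the grasp point.
Start: joints at [-1.218, 0.434, 0.025, 1.573, -0.012, 1.134, -0.075], TCP at [0.275, 0.561, 0.203] pointing down, gripper open.
Joint ranges: [-2.62, 2.62], [-0.44, 2.09], [-1.27, 1.32], [0.08, 2.57], [-1.32, 4.46], [0.12, 2], [-2.74, 2.74]. Speed limits (rad/s): [2.22, 2.22, 3.01, 3.01, 3.14, 3.14, 3.14].

INTERFACE

Orientations are given as a rotation vector (axis times angle).
In Python, from cell import sensors, vision, arm, nets gives the robot as it stands.
- The arm moves only by the shell command python3 -m handwheel 'ROWS' [FORCE]. ROWS is JSON, a list of rows, each an object of numbers: "tx", "ty", "tz": the shift along the tool's x, y, z in cm; "wx", "wy", "wz": the turn, a rotation vector about the tool's x, y, z in degrees; "claw": the opening, from 0 (shut) to 1 (fully open). A call has 1 to 12 rows; each row is the pose to reach, as a shift and turn from the pose commanded when the call began, along the tool's axes at that moment; what a row does not reach only later rows make up. A row lasts 1/12 s, in which the tool goes at most 41.7 mm and 7.16 degrees, less where a joint would pass 70% of its speed; a pose out of reach is approached as far as the arm can. A call with a gripper value outside its range is refused whole. The fingers move at their own pace and stop on an object; FORCE is the grip in N (left out, the last holds). Time passes only in rows, so rows that repeat a pose let the fingers close. It gives the time, the measured TCP pose, the force and the opening at its end, in the units of the state.
- sensors.observe(): the state, without advancing time (a new reading comes with each control period).
- vision.get_image(name): name is "side" or "top" or "wrist"; returns (picture, depth): 400x640x3 uint8, blue, green, red; 400x640 float32, m along the optical axis (not along the pixel's ray), 0 where there is no reading.
- vision.camera_model(name): a dict with "K" (3x3 intrinsics, pixels), "xyz" and "attitude" of the camera in the world; the wrist camera has in their place "hand_eye" (4x4, takes a point from camera to tool coordinates, whose origin is the TCP and whose axes are the flange's). Camera axes: x right, y down, z forward; pixel columns grow to the right and rows downward; lengths in m; the calibration is good to about 2 mm. A picture is of the moment at which its call begins: read the wrist's pose just before it. camera_model takes no time and is no camera call.
- arm.sign_off(): hands the job in, once; it reports no verdict.
Trained networks look in the newest picture that a camera, given by its name, has taken for a name from the list of things; names that differ only in an ending like _2 or _b are one class to them, and where a whole thing is asked for, a point or a joint stands for the part that bears it (a point fixed in the world has none). Each returns a list of dicts, best first, with "score" (0 to 1); they miss things now and then, are a little off and sometimes report something else, mostly with a low value. They report only what shows in the picture. A call takes as long as a camera call. They do not tell look-alikes from the thing itself.
- nets.cut_out(label, camera): "region" (400x640 bool, what is visible of it) and "uv" ([column, row] in pixels, amid what is visible of it).
The state is a dict: "clock": time; "joints": joint angles; "dq": joint speeds; "joint_efforts": joint torques, N m; "position": TCP position; "ee_rot": TCP orientation; "force": force on the tool from outside, world axes, zero at the start; "ft_torque": the same for the moment, N m; "width": opening from 0.0 (shut) to 1.0 (fully open).
Only numpy, scipy, OpenCV 4.12 (cv2) and the standard library are available. Lean on these libraries where they do the work, as an engineer would, in place of code of your own. Each camera call takes 0.05 s, during which the arm holds its last target.

TASK

Two stack-nest bins stand nested on the bench. Lift the upper bin off and set it aside on the bench, stand both ceramic sleeves from the glass disc upright in the lower bin, then put the upper bin back on top turned half a turn, lowering it with the gripper (not dropping it) until it rests fully down on the ledges, clear of the sleeves. Leave the lower bin where it stands, do not shift or tip the lens, ring light, bottle or target, and let nothing touch the camera stand.

Things in the scene. Friction and masses are not known exactly. Their poses are not given: they have to be found in the camera images.
- bin_lower: Lower stack-nest bin: grey plastic, 190 long (x), 64 wide (y), 60 high, about 140 g. Origin: centre of its underside; x to its front end, z up. The top 26 mm outside (z 34 to 60) is an upright rim skirt; below it the 2 mm walls taper to 45 mm outside width, bottom edges bevelled 2 mm. Floor 2.5 thick, clear floor 41 wide, x -67 to 67; mouth 57 wide. The upper bin starts nested in it
- bin_upper: Upper bin, identical in size, origin and axes. Same way round they nest (as at the start): its skirt sits on the lower rim, its origin 26 mm above the lower one's, its rim top at 86 mm; only the skirt shows. Turned half a turn they stack: its feet stand on the ledges just inside the lower rim, origins in line, 52 mm apart in height, about 5 mm play each way. Grip it across its 64 mm at mid-length
- bin_lower_front (a point): Middle of the lower bin's front rim, on its outer face: 95 mm along x from its origin, 60 mm up. The front end has a white card outside and, inside, a channel in the middle and a ledge in each corner; the back end has one 16 mm wide ledge in the middle and a channel in each corner. Ledges lie 8 mm below the rim and reach 16 mm inwards
- bin_upper_front (a point): The same point on the upper bin: middle of its front rim, 95 mm along x from its origin and 60 mm up
- sleeve_a: Cream ceramic sleeve, outside diameter 28, bore 16, 30 high, about 50 g, standing upright on the glass near the disc's edge. Origin: centre of its underside; z along the bore
- sleeve_b: The other ceramic sleeve, identical, close beside the first on the glass disc (8 mm to 32 mm of clear glass between them)
- sorter: Optical sorter table, fixed and still: glass disc 400 in diameter and 12 thick, top 55 mm above the bench; in its middle a dark clamp ring 196 in diameter, 4 to 6 mm proud of the glass. Origin: on the bench under the disc's axis, z up
- camera_stand: Fixed camera stand of the sorter. Origin: on the bench under the disc's axis, z up; along its own y stands a black 40 mm square column, 330 high, at y = 235 on a 90 x 70 foot; from a clamp on it an arm at 285 height reaches over the disc to a camera and lens at y = 125 with a black ring light 90 in diameter round them, from 171 to 196 mm above the bench
- lens: Bystander: black camera lens standing upright, 41 in diameter, 60 high; origin: centre of its underside
- ring_light: Bystander: black ring light lying flat on the bench, 70 in diameter, 22 high; origin: centre of its underside
- bottle: Bystander: white bottle, 60 in diameter, 150 high; origin: centre of its underside
- target: Bystander: aluminium angle with a chequered calibration card, foot 50 x 50, 72 high; origin: centre of its underside
There are look-alikes about, which are no part of the job. Leave any blue, brown or orange look-alike of the sleeve_b alone.

How it is judged:
On the way, in this order (a step that is already met when the one before it is completed fails the run):
1. the upper bin is off the lower one and stands upright on the bench (horizontal distance between bin_upper and bin_lower above 0.06 m and height (world z) of bin_upper below 0.008 m and angle between bin_upper's own z axis and vertical below 0.06 rad), for 0.1 s.
2. both sleeves stand upright on the floor of the lower bin while the upper bin is off (x of sleeve_a in the frame of bin_lower between -0.075 and 0.075 m and y of sleeve_a in the frame of bin_lower between -0.022 and 0.022 m and z of sleeve_a in the frame of bin_lower between -0.002 and 0.008 m and angle between the z axis of each of sleeve_a, sleeve_b and the z axis of bin_lower, either way round below 0.1 rad and x of sleeve_b in the frame of bin_lower between -0.075 and 0.075 m and y of sleeve_b in the frame of bin_lower between -0.022 and 0.022 m and z of sleeve_b in the frame of bin_lower between -0.002 and 0.008 m and horizontal distance between bin_upper and bin_lower above 0.06 m), for 0.2 s.
3. the upper bin, turned half a turn, is down on the ledges while the fingers still hold it (z of bin_upper in the frame of bin_lower between 0.0495 and 0.0545 m and horizontal distance between bin_upper and bin_lower below 0.01 m and x of bin_upper_front in the frame of bin_lower below -0.08 m and angle between the z axis of bin_upper and the z axis of bin_lower, either way round below 0.05 rad and contact force between the fingers and bin_upper above 0.5 N), for 0.1 s.
At the end, for the whole second after the job is handed in: The upper bin rests level on the lower bin's ledges, half-turned (52 mm up, -2.5/+2.5 mm; centres within 10 mm), released and still; both sleeves stand upright on the lower bin's floor; the lower bin stands on the bench within 40 mm of its start (z of bin_upper in the frame of bin_lower between 0.0495 and 0.0545 m and horizontal distance between bin_upper and bin_lower below 0.01 m and x of bin_upper_front in the frame of bin_lower below -0.08 m and angle between the z axis of bin_upper and the z axis of bin_lower, either way round below 0.05 rad and x of sleeve_a in the frame of bin_lower between -0.075 and 0.075 m and y of sleeve_a in the frame of bin_lower between -0.022 and 0.022 m and z of sleeve_a in the frame of bin_lower between -0.002 and 0.008 m and angle between the z axis of each of sleeve_a, sleeve_b and the z axis of bin_lower, either way round below 0.1 rad and x of sleeve_b in the frame of bin_lower between -0.075 and 0.075 m and y of sleeve_b in the frame of bin_lower between -0.022 and 0.022 m and z of sleeve_b in the frame of bin_lower between -0.002 and 0.008 m and distance of bin_lower from where it was at the start of the episode below 0.04 m and angle between bin_lower's own z axis and vertical below 0.05 rad and linear speed of each of bin_upper, bin_lower below 0.02 m/s); the robot touches nothing.
It fails at once if a bystander (lens, ring light, bottle, target) is shifted more than 20 mm or tipped (distance of any of lens, ring_light, bottle, target from where it was at the start of the episode above 0.02 m or angle between any of lens, ring_light, bottle, target's own z axis and vertical above 0.2 rad).
It fails at once if the camera stand is touched (contact force between anything else and camera_stand above 1 N).
It fails at once if the upper bin presses on a sleeve (contact force between bin_upper and sleeve_a above 2 N or contact force between bin_upper and sleeve_b above 2 N).
It also fails if it takes over 72 s, if anything falls off the work surface, if the arm or the gripper's body presses on something with over 40 N, if the wrist force passes 120 N, or if a joint passes its speed limit or range.

## Working session

There is one attempt and no reset: what is moved stays moved. The work goes in short steps, Python scripts to look and compute and a shell command to move; the robot and the scene stay as the last step left them, time stands still between calls to the robot, and variables do not carry over. Pictures are saved under pics/ and viewed, and the job is handed in when it is done.

```bash
ls; mkdir -p pics
python3 - <<'E'
from cell import sensors, vision, arm, nets
import cv2, numpy as np
print(sensors.observe()); print(arm.tip_reach)
for n in ("side","top","wrist"):
    im,d=vision.get_image(n); cv2.imwrite(f"pics/{n}0.png",im); np.save(f"pics/{n}0.npy",d)
    print(n,vision.camera_model(n))
E
```

```text
pics
{'clock': 0.0, 'joints': array([-1.21761304,  0.43522444,  0.02499824,  1.57411001, -0.01158247,
        1.13399917, -0.07511643]), 'dq': array([ 0.00045   ,  0.00157535, -0.00071797, -0.000207  ,  0.00106587,
        0.00165918,  0.00169841]), 'joint_efforts': array([-6.25021221e-04, -6.67867827e+01,  9.84555557e-01, -3.14443946e+01,
       -6.05618348e-02,  4.30608855e-02,  1.49173675e-04]), 'position': array([0.27493263, 0.56066072, 0.20173941]), 'ee_rot': array([-7.09874034e-01, -3.06014237e+00,  2.48913742e-03]), 'force': array([-1.04837793,  0.26591292,  0.17211809]), 'ft_torque': array([0.0546393 , 0.01240788, 0.06948493]), 'width': 0.9962784415522874}
0.014
side {'K': array([[409.09841424,   0.        , 309.9720753 ],
       [  0.        , 409.09841424, 198.43325467],
       [  0.        ,   0.        ,   1.        ]]), 'xyz': array([ 0.40974344, -0.83288378,  0.66148991]), 'attitude': array([-2.19600429,  0.12878953, -0.05779981])}
top {'K': array([[395.87941392,   0.        , 318.20515653],
       [  0.        , 395.87941392, 201.39592794],
       [  0.        ,   0.        ,   1.        ]]), 'xyz': array([ 0.34934397, -0.04742313,  1.2089104 ]), 'attitude': array([-2.16534887,  2.15155934, -0.1706712 ])}
wrist {'K': array([[338.637432  ,   0.        , 322.31844821],
       [  0.        , 338.637432  , 201.13046111],
       [  0.        ,   0.        ,   1.        ]]), 'hand_eye': array([[-2.83387437e-04, -9.61486286e-01, -2.74852764e-01,
         7.38549446e-02],
       [ 9.99999954e-01, -3.02693528e-04,  2.78267234e-05,
         2.06345124e-04],
       [-1.09951166e-04, -2.74852744e-01,  9.61486327e-01,
        -1.82195902e-01],
       [ 0.00000000e+00,  0.00000000e+00,  0.00000000e+00,
         1.00000000e+00]])}
```

View pics/top0.png

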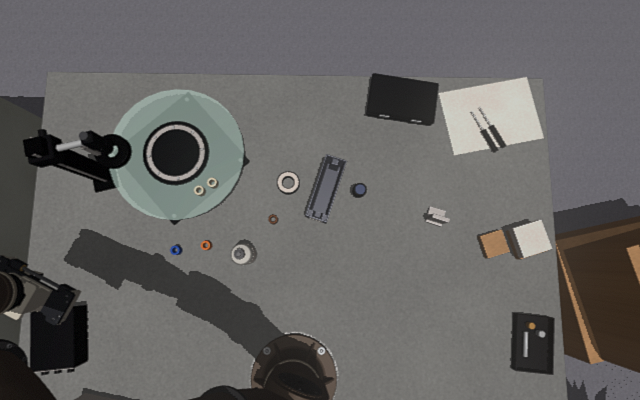

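View pics/side0.png

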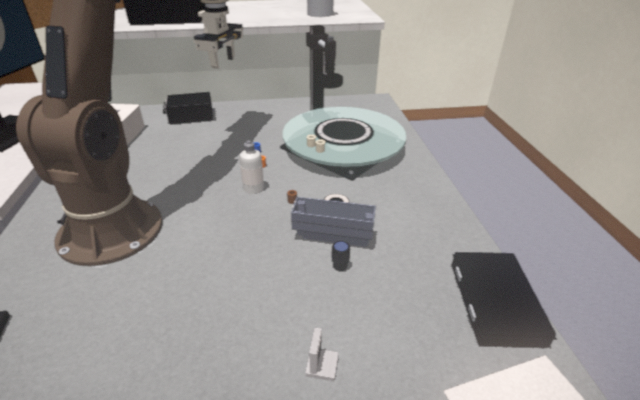

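View pics/wrist0.png

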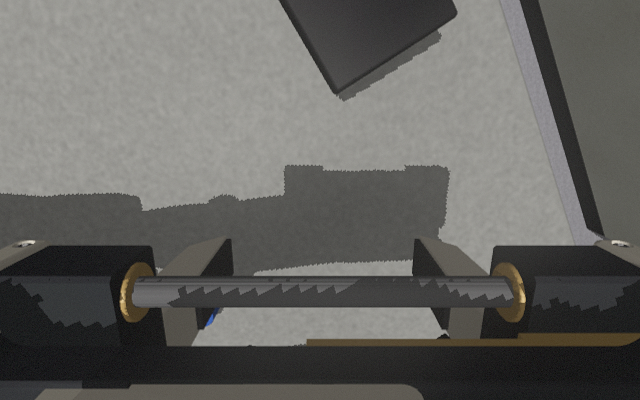

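```bash
cat > h.py <<'E'
from cell import sensors, vision, arm, nets
import cv2, numpy as np
from scipy.spatial.transform import Rotation as R
def campose(n):
    m=vision.camera_model(n)
    if n=="wrist":
        s=sensors.observe(); T=np.eye(4); T[:3,:3]=R.from_rotvec(s['ee_rot']).as_matrix(); T[:3,3]=s['position']
        T=T@m['hand_eye']
    else:
        T=np.eye(4); T[:3,:3]=R.from_rotvec(m['attitude']).as_matrix(); T[:3,3]=m['xyz']
    return m['K'],T
def cloud(n,d,K,T):
    v,u=np.mgrid[0:400,0:640]
    p=np.stack([(u-K[0,2])/K[0,0]*d,(v-K[1,2])/K[1,1]*d,d],-1)
    P=p@T[:3,:3].T+T[:3,3]; P[d<=0]=np.nan
    return P
def grab(n):
    K,T=campose(n); im,d=vision.get_image(n); return im,cloud(n,d,K,T),K,T
def ray(u,v,z,K,T):
    r=T[:3,:3]@np.array([(u-K[0,2])/K[0,0],(v-K[1,2])/K[1,1],1]); o=T[:3,3]
    return o+r*(z-o[2])/r[2]
def proj(p,K,T):
    q=T[:3,:3].T@(np.array(p)-T[:3,3]); return (K@(q/q[2]))[:2]
def toolshift(target,rot=None):
    s=sensors.observe(); return R.from_rotvec(s['ee_rot']).as_matrix().T@(np.array(target)-s['position'])*100
E
python3 - <<'E'
from h import *
im,P,K,T=grab("top")
cv2.imwrite("pics/top1.png",cv2.resize(im[70:270,80:480],(800,400),interpolation=cv2.INTER_CUBIC))
for lab in ("bin_upper","bin_upper_front","sleeve_a","lens","ring_light","bottle","target","sorter","camera_stand"):
    for r in nets.cut_out(lab,"top")[:5]:
        Q=P[r['region']]; Q=Q[~np.isnan(Q[:,0])]
        print(lab,round(r['score'],2),np.round(r['uv'],1),np.round(np.median(Q,0),3),"z95",np.round(np.percentile(Q[:,2],[5,95]),3),"min",np.round(Q.min(0),3),"max",np.round(Q.max(0),3))
E
```

```text
bin_upper 0.66 [325.4 187.1] [ 0.552 -0.093  0.04 ] z95 [0.026 0.086] min [ 0.449 -0.15   0.   ] max [ 0.652 -0.034  0.092]
bin_upper_front 0.7 [324.1 188.6] [ 0.552 -0.093  0.038] z95 [0.026 0.086] min [ 0.449 -0.149  0.022] max [ 0.644 -0.034  0.092]
bin_upper_front 0.24 [433.7 211.8] [ 0.468 -0.424  0.014] z95 [0.001 0.074] min [ 0.446 -0.469 -0.004] max [ 0.504 -0.398  0.077]
sleeve_a 0.59 [274.6 218.6] [0.466 0.065 0.029] z95 [0.006 0.034] min [0.448 0.056 0.   ] max [0.472 0.076 0.036]
sleeve_a 0.53 [175.7 249.3] [0.367 0.353 0.026] z95 [-0.     0.032] min [ 0.355  0.337 -0.002] max [0.376 0.361 0.037]
sleeve_a 0.19 [241.1 252.3] [0.356 0.133 0.113] z95 [0.037 0.147] min [ 0.327  0.113 -0.006] max [0.386 0.17  0.156]
lens 0.7 [359.2 188.8] [ 0.545 -0.19   0.059] z95 [0.034 0.064] min [ 0.527 -0.21   0.023] max [ 0.566 -0.172  0.066]
lens 0.5 [177.8 156. ] [0.648 0.348 0.056] z95 [0.051 0.062] min [ 0.445  0.147 -0.002] max [0.877 0.548 0.198]
ring_light 0.79 [290.8 184.1] [0.571 0.02  0.022] z95 [0.002 0.026] min [ 0.54  -0.011 -0.004] max [0.609 0.056 0.028]
bottle 0.83 [240.4 255.9] [0.355 0.134 0.113] z95 [0.031 0.147] min [ 0.326  0.113 -0.006] max [0.385 0.172 0.156]
target 0.52 [436.5 212.8] [ 0.468 -0.424  0.015] z95 [0.006 0.074] min [ 0.446 -0.464 -0.003] max [ 0.502 -0.4    0.077]
sorter 0.62 [180.9 152.9] [0.648 0.347 0.056] z95 [0.051 0.062] min [ 0.445  0.145 -0.006] max [0.877 0.569 0.214]
camera_stand 0.88 [ 82.8 154.3] [0.599 0.558 0.222] z95 [0.012 0.329] min [ 0.541  0.429 -0.635] max [0.911 1.251 0.335]
camera_stand 0.17 [327.  186.2] [ 0.552 -0.093  0.035] z95 [0.026 0.085] min [ 0.45  -0.146  0.022] max [ 0.644 -0.037  0.092]
```

View pics/top1.png

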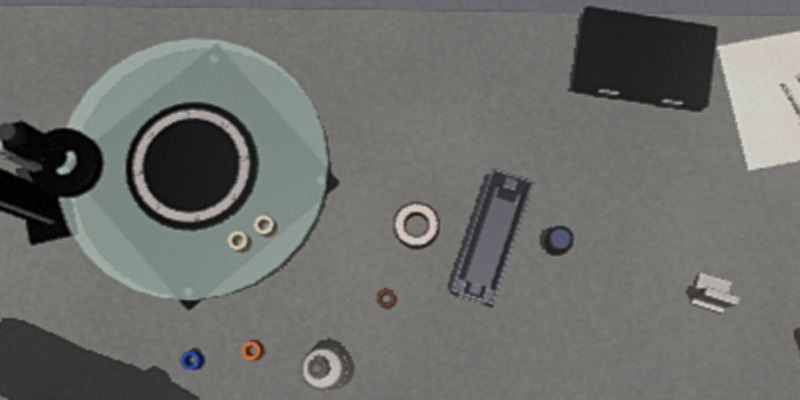

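Run:
```python
from h import *
for n in("top","side"):
    im,P,K,T=grab(n)
    X=P[(P[...,2]>0.079)&(P[...,2]<0.093)&(P[...,0]>0.43)&(P[...,0]<0.67)&(P[...,1]>-0.165)&(P[...,1]<-0.02)]
    (c,wh,a)=cv2.minAreaRect(X[:,:2].astype(np.float32)); print(n,len(X),c,wh,a,np.median(X[:,2]))
im,P,K,T=grab("top")
hsv=cv2.cvtColor(im,cv2.COLOR_BGR2HSV)
for (u,v) in((199,190),(212,183)):
    w=P[v-8:v+9,u-8:u+9].reshape(-1,3); w=w[w[:,2]>0.075]; print(len(w),w[:,:2].mean(0),w[:,:2].min(0),w[:,:2].max(0), np.median(w[:,2]), ray(u,v,.085,K,T))
w=P[80:225,100:250].reshape(-1,3); 
print('box',np.nanmin(P[80:125,370:438].reshape(-1,3),0),np.nanmax(P[80:125,370:438].reshape(-1,3),0))
print(toolshift([0.55,-0.093,0.28]))
```

```text
top 307 (0.546474277973175, -0.09133095294237137) (0.06394417583942413, 0.19097930192947388) 71.7483901977539 0.08468198278522654
side 571 (0.5441911220550537, -0.09070955216884613) (0.06887523829936981, 0.19155234098434448) 71.77027893066406 0.08343102767847088
63 [0.5368617  0.27262714] [0.52324939 0.25050213] [0.55971145 0.28756329] 0.08361001835751636 [0.53645975 0.27255327 0.085     ]
58 [0.55907613 0.23791151] [0.53788696 0.22406013] [0.5720463  0.26046251] 0.08370233894122192 [0.55713054 0.23640012 0.085     ]
box [ 0.76121009 -0.45420261 -0.0072321 ] [ 0.9205848  -0.22693744  0.05420355]
[-53.48023001 -46.6371723   -7.74843284]
```

```bash
cat >> h.py <<'E'
def plan(x,y,z,yang):
    "rows values for target with tool pointing down, tool y at world angle yang deg"
    s=sensors.observe(); Rc=R.from_rotvec(s['ee_rot']).as_matrix()
    a=np.radians(yang); ty=np.array([np.cos(a),np.sin(a),0]); tz=np.array([0,0,-1.]); tx=np.cross(ty,tz)
    Rt=np.column_stack([tx,ty,tz])
    w=R.from_matrix(Rc.T@Rt).as_rotvec(degrees=True); t=Rc.T@(np.array([x,y,z])-s['position'])*100
    print("clock",round(s['clock'],2),"pos",np.round(s['position'],4),"yang",round(np.degrees(np.arctan2(Rc[1,1],Rc[0,1])),1),"j7",round(s['joints'][6],2),"w",round(s['width'],3),"F",np.round(s['force'],1))
    print("t",np.round(t,2),"w",np.round(w,2))
E
python3 -c "
from h import *
plan(0.603,-0.110,0.26,71.75)"
```

```text
clock 0.8 pos [0.2751 0.5612 0.2026] yang 63.9 j7 -0.08 w 1.001 F [0.  0.5 0.3]
t [-58.99 -45.83  -5.75] w [ 0.   -0.   -7.87]
```

```bash
python3 -m handwheel '[{"tx":-59,"ty":-45.8,"tz":-5.8,"wz":-7.9,"claw":1},{"tx":-59,"ty":-45.8,"tz":-5.8,"wz":-7.9,"claw":1},{"tx":-59,"ty":-45.8,"tz":-5.8,"wz":-7.9,"claw":1},{"tx":-59,"ty":-45.8,"tz":-5.8,"wz":-7.9,"claw":1},{"tx":-59,"ty":-45.8,"tz":-5.8,"wz":-7.9,"claw":1},{"tx":-59,"ty":-45.8,"tz":-5.8,"wz":-7.9,"claw":1},{"tx":-59,"ty":-45.8,"tz":-5.8,"wz":-7.9,"claw":1},{"tx":-59,"ty":-45.8,"tz":-5.8,"wz":-7.9,"claw":1},{"tx":-59,"ty":-45.8,"tz":-5.8,"wz":-7.9,"claw":1},{"tx":-59,"ty":-45.8,"tz":-5.8,"wz":-7.9,"claw":1},{"tx":-59,"ty":-45.8,"tz":-5.8,"wz":-7.9,"claw":1},{"tx":-59,"ty":-45.8,"tz":-5.8,"wz":-7.9,"claw":1}]' 30; python3 -c "
from h import *
plan(0.603,-0.110,0.26,71.75)"
```

```text
clock 0.8 pos [0.2751 0.5612 0.2026] yang 63.9 j7 -0.08 w 1.001 F [0.  0.5 0.3]
t [-58.99 -45.83  -5.75] w [ 0.   -0.   -7.87]invalid input
```

```bash
python3 -m handwheel '[{"tx":-20,"ty":-15.5,"tz":-2,"wz":-2.5},{"tx":-20,"ty":-15.5,"tz":-2,"wz":-2.5},{"tx":-20,"ty":-15.5,"tz":-2,"wz":-2.5},{"tx":-20,"ty":-15.5,"tz":-2,"wz":-2.5},{"tx":-20,"ty":-15.5,"tz":-2,"wz":-2.5},{"tx":-20,"ty":-15.5,"tz":-2,"wz":-2.5}]'
```

```text
invalid input
```

```bash
python3 -c "
from h import *
plan(0.603,-0.110,0.26,71.75)"
```

```text
clock 0.8 pos [0.2751 0.5612 0.2026] yang 63.9 j7 -0.08 w 1.001 F [0.  0.5 0.3]
t [-58.99 -45.83  -5.75] w [ 0.   -0.   -7.87]
```

```bash
python3 -m handwheel '[{"tx":-4,"ty":-3,"tz":-1,"wx":0,"wy":0,"wz":-1,"claw":1}]'
```

```text
clock: 0.88
position: [0.2876, 0.5301, 0.2088]
ee_rot: [-0.668, -3.065, -0.001]
force: [-0.4, -0.3, 0.1]
width: 0.999
```

```bash
python3 -c "
from h import *
plan(0.603,-0.110,0.26,71.75)"
```

```text
clock 0.88 pos [0.2876 0.5301 0.2088] yang 65.4 j7 -0.01 w 0.999 F [-0.4 -0.3  0.1]
t [-55.29 -45.08  -5.35] w [-0.01 -0.26 -6.34]
```

```bash
python3 -m handwheel '[{"tx":-55,"ty":-43.5,"tz":-5.3,"wx":0,"wy":0,"wz":-6.5,"claw":1},{"tx":-55,"ty":-43.5,"tz":-5.3,"wx":0,"wy":0,"wz":-6.5,"claw":1},{"tx":-55,"ty":-43.5,"tz":-5.3,"wx":0,"wy":0,"wz":-6.5,"claw":1},{"tx":-55,"ty":-43.5,"tz":-5.3,"wx":0,"wy":0,"wz":-6.5,"claw":1},{"tx":-55,"ty":-43.5,"tz":-5.3,"wx":0,"wy":0,"wz":-6.5,"claw":1},{"tx":-55,"ty":-43.5,"tz":-5.3,"wx":0,"wy":0,"wz":-6.5,"claw":1},{"tx":-55,"ty":-43.5,"tz":-5.3,"wx":0,"wy":0,"wz":-6.5,"claw":1},{"tx":-55,"ty":-43.5,"tz":-5.3,"wx":0,"wy":0,"wz":-6.5,"claw":1},{"tx":-55,"ty":-43.5,"tz":-5.3,"wx":0,"wy":0,"wz":-6.5,"claw":1},{"tx":-55,"ty":-43.5,"tz":-5.3,"wx":0,"wy":0,"wz":-6.5,"claw":1},{"tx":-55,"ty":-43.5,"tz":-5.3,"wx":0,"wy":0,"wz":-6.5,"claw":1},{"tx":-55,"ty":-43.5,"tz":-5.3,"wx":0,"wy":0,"wz":-6.5,"claw":1}]' 30; python3 -c "
from h import *
plan(0.603,-0.110,0.26,71.75)"
```

```text
clock: 1.88
position: [0.517, 0.0768, 0.2489]
ee_rot: [0.508, 3.1, 0.001]
force: [0.5, 0.6, -0.2]
width: 0.999
clock 1.88 pos [0.517  0.0768 0.2489] yang 71.4 j7 1.06 w 0.999 F [ 0.5  0.6 -0.2]
t [-14.11 -14.96  -1.11] w [ 0.04  0.04 -0.36]
```

```bash
python3 -m handwheel '[{"tx":-13.5,"ty":-14.4,"tz":-1,"wx":0,"wy":0,"wz":0,"claw":1},{"tx":-13.5,"ty":-14.4,"tz":-1,"wx":0,"wy":0,"wz":0,"claw":1},{"tx":-13.5,"ty":-14.4,"tz":-1,"wx":0,"wy":0,"wz":0,"claw":1},{"tx":-13.5,"ty":-14.4,"tz":-1,"wx":0,"wy":0,"wz":0,"claw":1},{"tx":-13.5,"ty":-14.4,"tz":-1,"wx":0,"wy":0,"wz":0,"claw":1},{"tx":-13.5,"ty":-14.4,"tz":-1,"wx":0,"wy":0,"wz":0,"claw":1},{"tx":-13.5,"ty":-14.4,"tz":-1,"wx":0,"wy":0,"wz":0,"claw":1},{"tx":-13.5,"ty":-14.4,"tz":-1,"wx":0,"wy":0,"wz":0,"claw":1}]'
python3 - <<'E'
from h import *
plan(0.603,-0.110,0.26,71.75)
im,P,K,T=grab("wrist"); cv2.imwrite("pics/w1.png",im)
X=P[(P[...,2]>0.079)&(P[...,2]<0.093)&(P[...,0]>0.43)&(P[...,0]<0.67)&(P[...,1]>-0.165)&(P[...,1]<-0.02)]
print(len(X),cv2.minAreaRect(X[:,:2].astype(np.float32)),np.median(X[:,2]))
E
```

```text
clock: 2.55
position: [0.5982, -0.1002, 0.2581]
ee_rot: [-0.508, -3.1, -0.001]
force: [0.5, 0.4, -0.1]
width: 1.0
clock 2.55 pos [ 0.5982 -0.1002  0.2581] yang 71.4 j7 1.45 w 1.0 F [ 0.5  0.4 -0.1]
t [-0.76 -0.78 -0.19] w [ 0.03 -0.04 -0.36]
2593 ((0.5458548069000244, -0.08910666406154633), (0.06418466567993164, 0.19200573861598969), 71.87455749511719) 0.08541752653411716
```

View pics/w1.png

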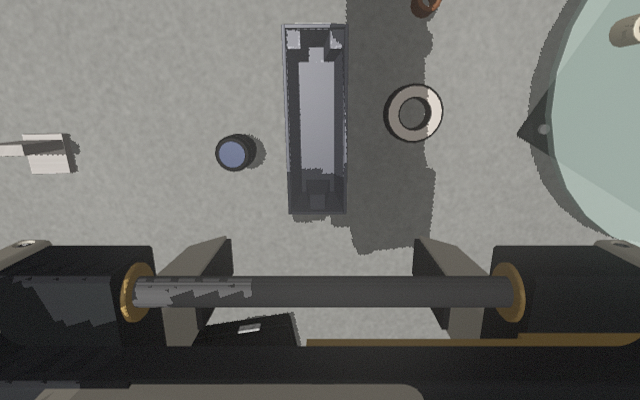

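```bash
python3 -c "
from h import *
plan(0.546,-0.0895,0.12,71.8)
plan(0.546,-0.0895,0.078,71.8)"
```

```text
clock 2.6 pos [ 0.5982 -0.0994  0.2582] yang 71.5 j7 1.45 w 0.999 F [-0.5  0.5 -0.6]
t [ 5.26 -0.73 13.82] w [ 0.04 -0.04 -0.33]
clock 2.6 pos [ 0.5982 -0.0994  0.2582] yang 71.5 j7 1.45 w 0.999 F [-0.5  0.5 -0.6]
t [ 5.25 -0.74 18.02] w [ 0.04 -0.04 -0.33]
```

```bash
python3 -m handwheel '[{"tx":5.2,"ty":-0.7,"tz":4,"wx":0,"wy":0,"wz":-0.3,"claw":1},{"tx":5.2,"ty":-0.7,"tz":8,"wx":0,"wy":0,"wz":-0.3,"claw":1},{"tx":5.2,"ty":-0.7,"tz":12,"wx":0,"wy":0,"wz":-0.3,"claw":1},{"tx":5.2,"ty":-0.7,"tz":14,"wx":0,"wy":0,"wz":-0.3,"claw":1},{"tx":5.2,"ty":-0.7,"tz":14,"wx":0,"wy":0,"wz":-0.3,"claw":1},{"tx":5.2,"ty":-0.7,"tz":14,"wx":0,"wy":0,"wz":-0.3,"claw":1}]' 25; python3 -c "
from h import *
plan(0.546,-0.0895,0.078,71.8)"
```

```text
clock: 3.1
position: [0.5459, -0.0893, 0.118]
ee_rot: [-0.496, -3.099, -0.0]
force: [0.1, 0.0, 0.9]
width: 1.002
clock 3.1 pos [ 0.5459 -0.0893  0.118 ] yang 71.8 j7 1.48 w 1.002 F [0.1 0.  0.9]
t [-0.03 -0.01  4.  ] w [-0.02 -0.17 -0.  ]
```

```bash
python3 -m handwheel '[{"tx":0,"ty":0,"tz":2.5,"wx":0,"wy":0,"wz":0,"claw":1},{"tx":0,"ty":0,"tz":4,"wx":0,"wy":0,"wz":0,"claw":1},{"tx":0,"ty":0,"tz":4,"wx":0,"wy":0,"wz":0,"claw":0.8},{"tx":0,"ty":0,"tz":4,"wx":0,"wy":0,"wz":0,"claw":0.72},{"tx":0,"ty":0,"tz":4,"wx":0,"wy":0,"wz":0,"claw":0.6},{"tx":0,"ty":0,"tz":4,"wx":0,"wy":0,"wz":0,"claw":0.6},{"tx":0,"ty":0,"tz":4,"wx":0,"wy":0,"wz":0,"claw":0.6},{"tx":0,"ty":0,"tz":4,"wx":0,"wy":0,"wz":0,"claw":0.6}]' 25; python3 -c "
from h import *
plan(0.546,-0.0895,0.15,71.8)"
```

```text
clock: 3.77
position: [0.5475, -0.0909, 0.0793]
ee_rot: [0.5, 3.1, 0.0]
force: [0.5, 0.1, 0.3]
width: 0.628
clock 3.77 pos [ 0.5475 -0.0909  0.0793] yang 71.7 j7 1.5 w 0.628 F [0.5 0.1 0.3]
t [ 0.18  0.09 -7.07] w [ 0.03  0.08 -0.12]
```

Run:
```python
from h import *
im,P,K,T=grab("wrist"); cv2.imwrite("pics/w2.png",im)
im,P,K,T=grab("side"); cv2.imwrite("pics/s2.png",cv2.resize(im[120:320,180:480],(800,533)))
plan(0.546,-0.0895,0.15,71.8)
```

```text
clock 3.87 pos [ 0.5472 -0.0909  0.0789] yang 71.7 j7 1.5 w 0.604 F [-0.3 -0.7  0. ]
t [ 0.15  0.09 -7.11] w [ 0.02  0.04 -0.12]
```

View pics/w2.png

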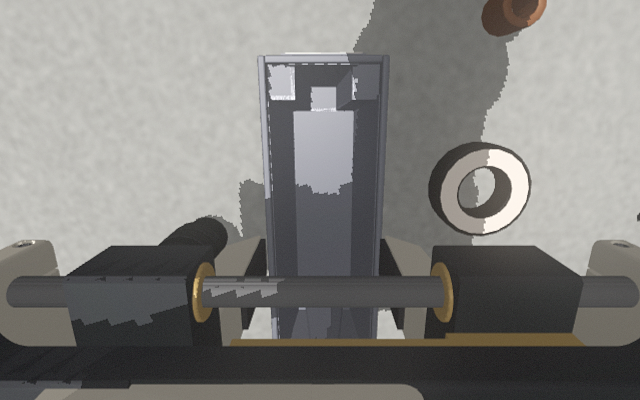

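View pics/s2.png

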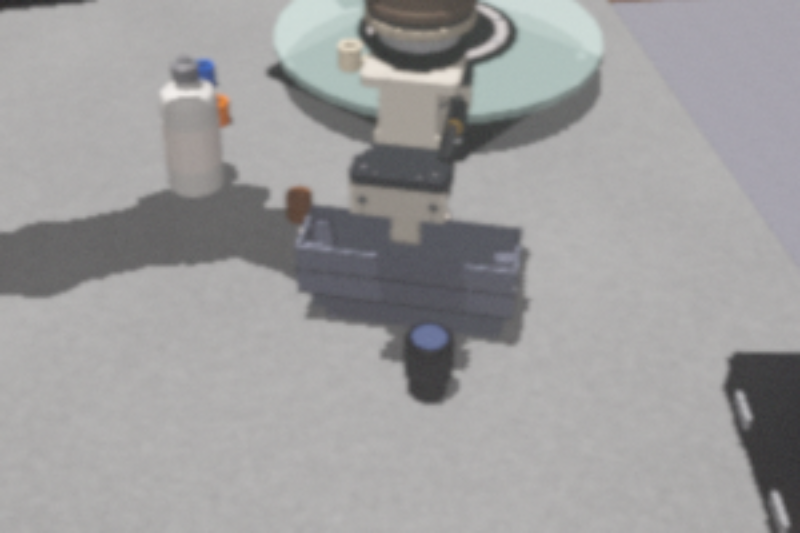

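```bash
python3 -m handwheel '[{"tx":0,"ty":0,"tz":0,"wx":0,"wy":0,"wz":0,"claw":0.5},{"tx":0,"ty":0,"tz":0,"wx":0,"wy":0,"wz":0,"claw":0.5}]' 25
python3 - <<'E'
from h import *
plan(0.546,-0.0895,0.15,71.8)
im,P,K,T=grab("wrist"); cv2.imwrite("pics/w3.png",im)
E
```

```text
clock: 4.03
position: [0.5469, -0.0909, 0.0784]
ee_rot: [0.5, 3.102, 0.0]
force: [0.3, -0.2, 0.5]
width: 0.521
clock 4.03 pos [ 0.5469 -0.0909  0.0784] yang 71.7 j7 1.5 w 0.521 F [ 0.3 -0.2  0.5]
t [ 0.13  0.1  -7.16] w [ 0.    0.   -0.12]
```

View pics/w3.png

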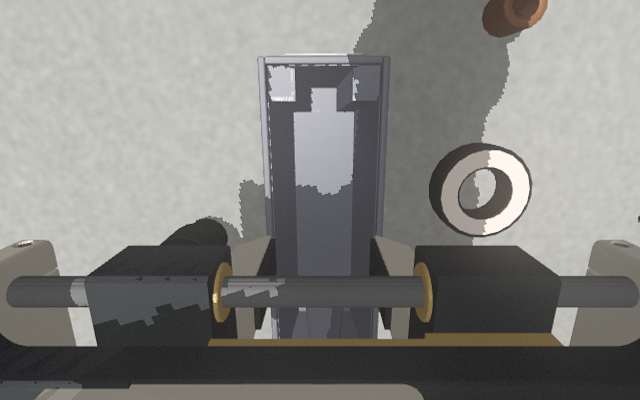

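Run:
```python
from h import *
im,P,K,T=grab("wrist")
for v in (235,245,255,265,315,325,335):
    print(v,[(u,*np.round(P[v,u]*1000).tolist()) for u in list(range(240,285,5))+list(range(360,405,5))])
im,P,K,T=grab("side"); cv2.imwrite("pics/s3.png",cv2.resize(im[170:260,260:400],(840,540),interpolation=cv2.INTER_CUBIC)[:,:800])
plan(0.546,-0.0895,0.15,71.8)
```

```text
235 [(240, 554.0, -164.0, 0.0), (245, 555.0, -160.0, 1.0), (250, 557.0, -157.0, -1.0), (255, 557.0, -152.0, 1.0), (260, 559.0, -148.0, 1.0), (265, 560.0, -145.0, 1.0), (270, 534.0, -117.0, 86.0), (275, 536.0, -115.0, 81.0), (280, 540.0, -115.0, 71.0), (360, 562.0, -70.0, 54.0), (365, 559.0, -67.0, 66.0), (370, 556.0, -64.0, 74.0), (375, 553.0, -62.0, 84.0), (380, 553.0, -59.0, 84.0), (385, 591.0, -51.0, -0.0), (390, 592.0, -47.0, 0.0), (395, 594.0, -43.0, -0.0), (400, 595.0, -39.0, 0.0)]
245 [(240, 525.0, -124.0, 115.0), (245, 525.0, -121.0, 115.0), (250, 526.0, -119.0, 114.0), (255, 527.0, -117.0, 115.0), (260, 528.0, -115.0, 113.0), (265, 528.0, -112.0, 115.0), (270, 531.0, -112.0, 110.0), (275, 533.0, -110.0, 107.0), (280, 546.0, -117.0, 73.0), (360, 569.0, -72.0, 54.0), (365, 565.0, -69.0, 65.0), (370, 547.0, -66.0, 106.0), (375, 546.0, -64.0, 111.0), (380, 545.0, -62.0, 115.0), (385, 546.0, -59.0, 113.0), (390, 546.0, -57.0, 115.0), (395, 547.0, -55.0, 114.0), (400, 549.0, -53.0, 114.0)]
255 [(240, 525.0, -121.0, 125.0), (245, 526.0, -119.0, 125.0), (250, 527.0, -117.0, 125.0), 
[... 1889 characters left out ...]
.0, 150.0), (395, 556.0, -67.0, 157.0), (400, 552.0, -65.0, 164.0)]
335 [(240, 535.0, -114.0, 170.0), (245, 538.0, -115.0, 165.0), (250, 543.0, -117.0, 158.0), (255, 549.0, -118.0, 151.0), (260, 650.0, -184.0, -1.0), (265, 650.0, -179.0, -0.0), (270, 651.0, -174.0, 2.0), (275, 595.0, -137.0, 86.0), (280, 600.0, -136.0, 80.0), (360, 632.0, -91.0, 59.0), (365, 623.0, -87.0, 72.0), (370, 616.0, -83.0, 82.0), (375, 613.0, -79.0, 87.0), (380, 683.0, -81.0, 1.0), (385, 684.0, -77.0, 1.0), (390, 565.0, -70.0, 151.0), (395, 560.0, -68.0, 157.0), (400, 555.0, -66.0, 165.0)]
clock 4.18 pos [ 0.5469 -0.0909  0.0783] yang 71.7 j7 1.5 w 0.503 F [-0.7 -0.7 -0.6]
t [ 0.13  0.1  -7.17] w [-0.   -0.   -0.12]
```

View pics/s3.png

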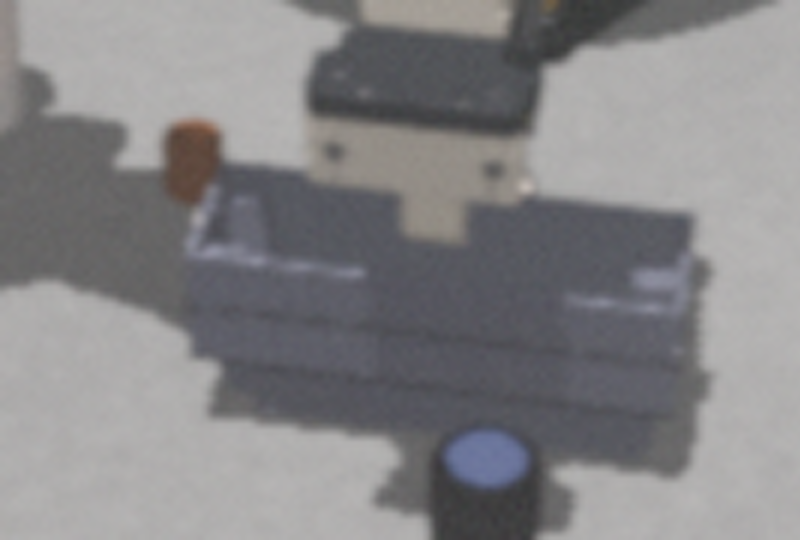

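Run:
```python
from h import *
im,P,K,T=grab("side")
for v in range(198,222,2):
    print(v,[(u,*np.round(P[v,u]*1000).tolist()) for u in (326,329,332,335,338,342)])
s=sensors.observe(); print(s['position'],proj(s['position'],K,T),proj(s['position']+[0,0,-.014],K,T))
```

```text
198 [(326, 515.0, -172.0, 177.0), (329, 521.0, -175.0, 178.0), (332, 527.0, -177.0, 179.0), (335, 532.0, -180.0, 181.0), (338, 538.0, -180.0, 180.0), (342, 546.0, -182.0, 181.0)]
200 [(326, 515.0, -173.0, 172.0), (329, 521.0, -176.0, 174.0), (332, 527.0, -178.0, 175.0), (335, nan, nan, nan), (338, 538.0, -181.0, 176.0), (342, 546.0, -184.0, 177.0)]
202 [(326, 534.0, -57.0, 81.0), (329, 529.0, -130.0, 135.0), (332, 527.0, -177.0, 169.0), (335, 533.0, -181.0, 171.0), (338, 539.0, -181.0, 171.0), (342, 546.0, -184.0, 173.0)]
204 [(326, 534.0, -59.0, 76.0), (329, 529.0, -130.0, 129.0), (332, 535.0, -133.0, 130.0), (335, 542.0, -132.0, 130.0), (338, 562.0, -66.0, 78.0), (342, 570.0, -70.0, 81.0)]
206 [(326, 534.0, -61.0, 72.0), (329, 529.0, -129.0, 123.0), (332, 536.0, -130.0, 123.0), (335, 542.0, -134.0, 125.0), (338, 561.0, -69.0, 75.0), (342, 571.0, -69.0, 74.0)]
208 [(326, 534.0, -61.0, 65.0), (329, 529.0, -129.0, 117.0), (332, 536.0, -130.0, 118.0), (335, 542.0, -134.0, 120.0), (338, 562.0, -68.0, 68.0), (342, 571.0, -71.0, 69.0)]
210 [(326, 534.0, -62.0, 60.0), (329, 541.0, -61.0, 5
[... 358 characters left out ...]
.0, 50.0), (335, 554.0, -70.0, 52.0), (338, 561.0, -72.0, 53.0), (342, 571.0, -74.0, 54.0)]
216 [(326, 525.0, -117.0, 86.0), (329, 532.0, -117.0, 85.0), (332, 548.0, -66.0, 44.0), (335, 555.0, -69.0, 45.0), (338, 562.0, -72.0, 47.0), (342, 571.0, -74.0, 47.0)]
218 [(326, 525.0, -117.0, 80.0), (329, 532.0, -120.0, 82.0), (332, 538.0, -121.0, 82.0), (335, 545.0, -124.0, 84.0), (338, 551.0, -127.0, 85.0), (342, 560.0, -127.0, 84.0)]
220 [(326, 525.0, -117.0, 74.0), (329, 532.0, -118.0, 74.0), (332, 538.0, -121.0, 76.0), (335, 545.0, -125.0, 79.0), (338, 551.0, -126.0, 79.0), (342, 560.0, -129.0, 81.0)]
[ 0.5468682  -0.09086124  0.07831424] [333.57686521 210.89363995] [333.40819976 215.61366907]
```

Run:
```python
from h import *
im,P,K,T=grab("wrist")
s=sensors.observe(); Rc=R.from_rotvec(s['ee_rot']).as_matrix()
L=(P-s['position'])@Rc*1000
for v in range(234,256,2):
    print(v,[(u,*np.round(L[v,u]).tolist()) for u in (250,258,266,270,274,278, 366,370,374,380,388)])
d=vision.get_image("wrist")[1]
```

```text
234 [(250, -29.0, -59.0, 79.0), (258, -29.0, -53.0, 78.0), (266, -29.0, -46.0, 79.0), (270, 5.0, -29.0, -8.0), (274, 3.0, -27.0, -3.0), (278, 1.0, -26.0, 4.0), (366, -3.0, 27.0, 12.0), (370, 1.0, 28.0, 3.0), (374, 4.0, 29.0, -4.0), (380, 5.0, 32.0, -7.0), (388, -29.0, 54.0, 78.0)]
236 [(250, -31.0, -59.0, 79.0), (258, -30.0, -53.0, 78.0), (266, -30.0, -46.0, 77.0), (270, 11.0, -26.0, -25.0), (274, 2.0, -27.0, -4.0), (278, -0.0, -26.0, 2.0), (366, -4.0, 27.0, 11.0), (370, -1.0, 28.0, 4.0), (374, 10.0, 26.0, -24.0), (380, 4.0, 32.0, -8.0), (388, -31.0, 54.0, 79.0)]
238 [(250, -33.0, -60.0, 79.0), (258, -32.0, -53.0, 78.0), (266, 10.0, -28.0, -27.0), (270, 11.0, -26.0, -27.0), (274, 1.0, -27.0, -4.0), (278, -1.0, -26.0, 3.0), (366, -5.0, 27.0, 11.0), (370, -2.0, 28.0, 3.0), (374, 11.0, 26.0, -28.0), (380, 10.0, 29.0, -27.0), (388, -32.0, 54.0, 78.0)]
240 [(250, -34.0, -59.0, 77.0), (258, 10.0, -31.0, -29.0), (266, 11.0, -27.0, -31.0), (270, 10.0, -25.0, -29.0), (274, 9.0, -24.0, -26.0), (278, -3.0, -26.0, 2.0), (366, -7.0, 27.0, 12.0), (370, 9.0, 24.0, -26.0), (374, 10.0, 26.0, -27.0), 
[... 1392 characters left out ...]
 27.0, 11.0), (370, 6.0, 23.0, -31.0), (374, 9.0, 24.0, -38.0), (380, 10.0, 26.0, -41.0), (388, 11.0, 30.0, -42.0)]
252 [(250, 11.0, -32.0, -44.0), (258, 10.0, -29.0, -43.0), (266, 10.0, -25.0, -43.0), (270, 10.0, -23.0, -41.0), (274, 7.0, -22.0, -36.0), (278, -10.0, -26.0, 1.0), (366, -14.0, 27.0, 11.0), (370, 5.0, 23.0, -31.0), (374, 9.0, 24.0, -40.0), (380, 11.0, 26.0, -44.0), (388, 10.0, 30.0, -42.0)]
254 [(250, 10.0, -32.0, -45.0), (258, 11.0, -28.0, -46.0), (266, 10.0, -25.0, -43.0), (270, 9.0, -23.0, -42.0), (274, 6.0, -23.0, -35.0), (278, -12.0, -26.0, 2.0), (366, -15.0, 27.0, 10.0), (370, 4.0, 23.0, -32.0), (374, 9.0, 23.0, -42.0), (380, 11.0, 26.0, -45.0), (388, 11.0, 29.0, -46.0)]
```

```bash
python3 -m handwheel '[{"tx":0,"ty":0,"tz":0,"wx":0,"wy":0,"wz":0,"claw":1},{"tx":0,"ty":0,"tz":0,"wx":0,"wy":0,"wz":0,"claw":1},{"tx":0,"ty":0,"tz":0,"wx":0,"wy":0,"wz":0,"claw":1},{"tx":0,"ty":0,"tz":0,"wx":0,"wy":0,"wz":0,"claw":1},{"tx":0,"ty":0,"tz":0,"wx":0,"wy":0,"wz":0,"claw":1},{"tx":0,"ty":0,"tz":2,"wx":0,"wy":0,"wz":0,"claw":1},{"tx":0.1,"ty":0.1,"tz":3.8,"wx":0,"wy":0,"wz":0,"claw":0.95},{"tx":0.1,"ty":0.1,"tz":3.8,"wx":0,"wy":0,"wz":0,"claw":0.85},{"tx":0.1,"ty":0.1,"tz":3.8,"wx":0,"wy":0,"wz":0,"claw":0.8},{"tx":0.1,"ty":0.1,"tz":3.8,"wx":0,"wy":0,"wz":0,"claw":0.8}]' 25
python3 - <<'E'
from h import *
plan(0.546,-0.0895,0.15,71.8)
im,P,K,T=grab("side"); cv2.imwrite("pics/s4.png",cv2.resize(im[170:260,260:400],(840,540),interpolation=cv2.INTER_CUBIC)[:,:800])
for v in range(212,236,2):
    print(v,[(u,*np.round(P[v,u]*1000).tolist()) for u in (326,329,332,335,338)])
E
```

```text
clock: 5.17
position: [0.5467, -0.0898, 0.0411]
ee_rot: [0.5, 3.101, -0.0]
force: [-0.6, 0.4, 0.1]
width: 0.811
clock 5.17 pos [ 0.5467 -0.0898  0.0411] yang 71.7 j7 1.51 w 0.811 F [-0.6  0.4  0.1]
t [  0.07   0.   -10.89] w [ 0.    0.03 -0.13]
212 [(326, 516.0, -171.0, 140.0), (329, 522.0, -173.0, 141.0), (332, 528.0, -176.0, 143.0), (335, 534.0, -179.0, 144.0), (338, 540.0, -180.0, 145.0)]
214 [(326, 516.0, -174.0, 137.0), (329, 522.0, -174.0, 137.0), (332, 528.0, -177.0, 138.0), (335, 534.0, -177.0, 138.0), (338, 540.0, -180.0, 139.0)]
216 [(326, 521.0, -140.0, 104.0), (329, 522.0, -174.0, 131.0), (332, 528.0, -176.0, 132.0), (335, 534.0, -178.0, 133.0), (338, 539.0, -183.0, 137.0)]
218 [(326, 521.0, -142.0, 100.0), (329, 528.0, -143.0, 100.0), (332, 534.0, -145.0, 102.0), (335, 542.0, -138.0, 95.0), (338, 551.0, -127.0, 85.0)]
220 [(326, 521.0, -141.0, 94.0), (329, 528.0, -142.0, 94.0), (332, 535.0, -142.0, 93.0), (335, 543.0, -136.0, 87.0), (338, 551.0, -128.0, 80.0)]
222 [(326, 521.0, -141.0, 88.0), (329, 528.0, -144.0, 90.0), (332, 534.0, -144.0, 89.0), (335, 543.0, -136.0, 82
[... 202 characters left out ...]
, 57.0), (329, 530.0, -134.0, 70.0), (332, 535.0, -142.0, 76.0), (335, 544.0, -132.0, 67.0), (338, 552.0, -127.0, 62.0)]
228 [(326, 526.0, -118.0, 51.0), (329, 532.0, -121.0, 53.0), (332, 539.0, -120.0, 51.0), (335, 545.0, -128.0, 58.0), (338, 552.0, -126.0, 55.0)]
230 [(326, 526.0, -118.0, 46.0), (329, 533.0, -118.0, 44.0), (332, 539.0, -122.0, 47.0), (335, 546.0, -123.0, 47.0), (338, 552.0, -126.0, 49.0)]
232 [(326, 526.0, -119.0, 40.0), (329, 533.0, -119.0, 39.0), (332, 539.0, -122.0, 41.0), (335, 546.0, -123.0, 41.0), (338, 553.0, -125.0, 43.0)]
234 [(326, 527.0, -113.0, 28.0), (329, 532.0, -121.0, 35.0), (332, 539.0, -123.0, 36.0), (335, 546.0, -123.0, 35.0), (338, 553.0, -126.0, 37.0)]
```

View pics/s4.png

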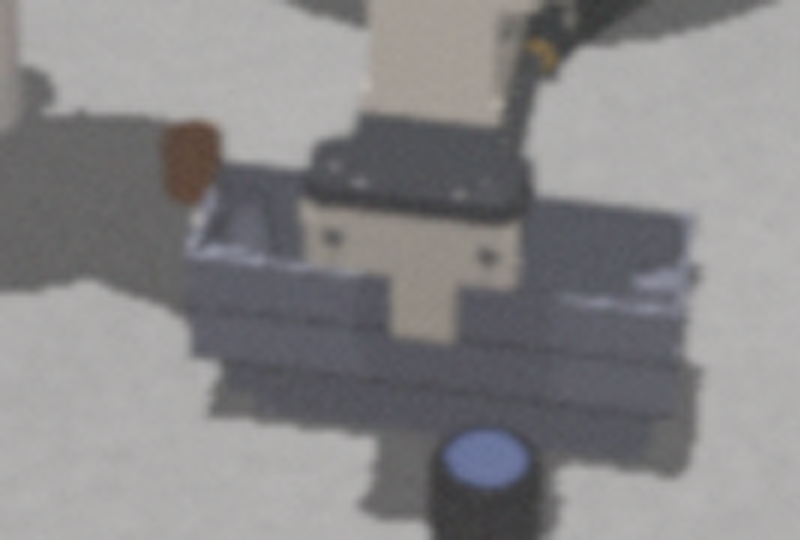

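```bash
python3 -m handwheel '[{"tx":0,"ty":0,"tz":0,"wx":0,"wy":0,"wz":0,"claw":0.7},{"tx":0,"ty":0,"tz":0,"wx":0,"wy":0,"wz":0,"claw":0.6},{"tx":0,"ty":0,"tz":0,"wx":0,"wy":0,"wz":0,"claw":0.5},{"tx":0,"ty":0,"tz":0,"wx":0,"wy":0,"wz":0,"claw":0.5},{"tx":0,"ty":0,"tz":0,"wx":0,"wy":0,"wz":0,"claw":0.5}]' 25
python3 - <<'E'
from h import *
plan(0.546,-0.0895,0.15,71.8)
E
```

```text
clock: 5.63
position: [0.5468, -0.0897, 0.0412]
ee_rot: [0.5, 3.1, 0.0]
force: [-1.9, -0.2, 6.7]
width: 0.693
clock 5.63 pos [ 0.5468 -0.0897  0.0412] yang 71.7 j7 1.52 w 0.693 F [-1.9 -0.2  6.7]
t [  0.07  -0.   -10.88] w [ 0.02  0.07 -0.12]
```

```bash
python3 -m handwheel '[{"tx":0,"ty":0,"tz":-1,"wx":0,"wy":0,"wz":0,"claw":0.5},{"tx":0,"ty":0,"tz":-2,"wx":0,"wy":0,"wz":0,"claw":0.5},{"tx":0,"ty":0,"tz":-4,"wx":0,"wy":0,"wz":0,"claw":0.5},{"tx":0,"ty":0,"tz":-6,"wx":0,"wy":0,"wz":0,"claw":0.5},{"tx":0,"ty":0,"tz":-8,"wx":0,"wy":0,"wz":0,"claw":0.5},{"tx":0,"ty":0,"tz":-10,"wx":0,"wy":0,"wz":0,"claw":0.5},{"tx":0,"ty":0,"tz":-10.5,"wx":0,"wy":0,"wz":0,"claw":0.5},{"tx":0,"ty":0,"tz":-10.5,"wx":0,"wy":0,"wz":0,"claw":0.5}]'
python3 - <<'E'
from h import *
im,P,K,T=grab("side"); cv2.imwrite("pics/s5.png",im)
plan(0.57,-0.30,0.147,90)
plan(0.57,-0.30,0.147,-71.75)
E
```

```text
clock: 6.3
position: [0.5474, -0.0897, 0.1475]
ee_rot: [0.5, 3.098, 0.001]
force: [-0.1, 0.4, -2.2]
width: 0.695
clock 6.35 pos [ 0.5466 -0.0895  0.146 ] yang 71.7 j7 1.46 w 0.696 F [ 0.3  0.5 -1.4]
t [ -8.84 -19.25  -0.1 ] w [  0.02   0.09 -18.31]
clock 6.35 pos [ 0.5466 -0.0895  0.146 ] yang 71.7 j7 1.46 w 0.696 F [ 0.3  0.5 -1.4]
t [ -8.84 -19.25  -0.1 ] w [ 1.2000e-01 -1.0000e-02  1.4344e+02]
```

View pics/s5.png

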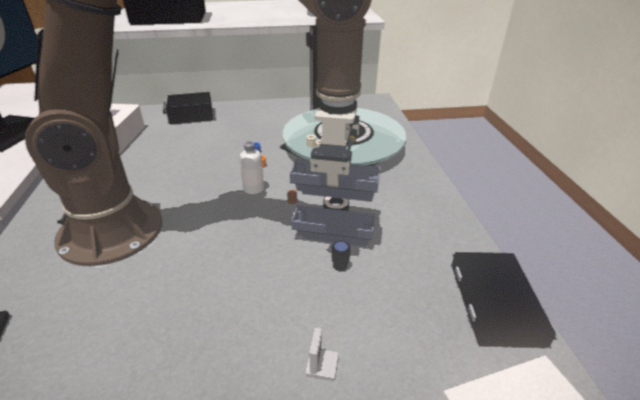

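```bash
python3 -m handwheel '[{"tx":-9.8,"ty":-20.5,"tz":0,"wx":0,"wy":0,"wz":80,"claw":0.5},{"tx":-9.8,"ty":-20.5,"tz":0,"wx":0,"wy":0,"wz":80,"claw":0.5},{"tx":-9.8,"ty":-20.5,"tz":0,"wx":0,"wy":0,"wz":80,"claw":0.5},{"tx":-9.8,"ty":-20.5,"tz":0,"wx":0,"wy":0,"wz":80,"claw":0.5},{"tx":-9.8,"ty":-20.5,"tz":0,"wx":0,"wy":0,"wz":80,"claw":0.5},{"tx":-9.8,"ty":-20.5,"tz":0,"wx":0,"wy":0,"wz":80,"claw":0.5},{"tx":-9.8,"ty":-20.5,"tz":0,"wx":0,"wy":0,"wz":80,"claw":0.5},{"tx":-9.8,"ty":-20.5,"tz":0,"wx":0,"wy":0,"wz":80,"claw":0.5},{"tx":-9.8,"ty":-20.5,"tz":0,"wx":0,"wy":0,"wz":80,"claw":0.5},{"tx":-9.8,"ty":-20.5,"tz":0,"wx":0,"wy":0,"wz":80,"claw":0.5},{"tx":-9.8,"ty":-20.5,"tz":0,"wx":0,"wy":0,"wz":80,"claw":0.5},{"tx":-9.8,"ty":-20.5,"tz":0,"wx":0,"wy":0,"wz":80,"claw":0.5}]'
python3 - <<'E'
from h import *
plan(0.575,-0.315,0.147,-108.25)
E
```

```text
clock: 7.35
position: [0.5742, -0.3143, 0.1435]
ee_rot: [-2.381, -2.046, 0.002]
force: [-0.9, 0.3, -2.4]
width: 0.694
clock 7.35 pos [ 0.5742 -0.3143  0.1435] yang -8.7 j7 0.65 w 0.694 F [-0.9  0.3 -2.4]
t [-0.05  0.09 -0.35] w [-0.13  0.12 99.59]
```

```bash
python3 -m handwheel '[{"tx":0,"ty":0,"tz":0,"wx":0,"wy":0,"wz":99.5,"claw":0.5},{"tx":0,"ty":0,"tz":0,"wx":0,"wy":0,"wz":99.5,"claw":0.5},{"tx":0,"ty":0,"tz":0,"wx":0,"wy":0,"wz":99.5,"claw":0.5},{"tx":0,"ty":0,"tz":0,"wx":0,"wy":0,"wz":99.5,"claw":0.5},{"tx":0,"ty":0,"tz":0,"wx":0,"wy":0,"wz":99.5,"claw":0.5},{"tx":0,"ty":0,"tz":0,"wx":0,"wy":0,"wz":99.5,"claw":0.5},{"tx":0,"ty":0,"tz":0,"wx":0,"wy":0,"wz":99.5,"claw":0.5},{"tx":0,"ty":0,"tz":0,"wx":0,"wy":0,"wz":99.5,"claw":0.5},{"tx":0,"ty":0,"tz":0,"wx":0,"wy":0,"wz":99.5,"claw":0.5},{"tx":0,"ty":0,"tz":0,"wx":0,"wy":0,"wz":99.5,"claw":0.5},{"tx":0,"ty":0,"tz":2,"wx":0,"wy":0,"wz":99.5,"claw":0.5},{"tx":0,"ty":0,"tz":4,"wx":0,"wy":0,"wz":99.5,"claw":0.5}]'
python3 - <<'E'
from h import *
plan(0.575,-0.315,0.02,-108.25)
E
```

```text
clock: 8.35
position: [0.575, -0.3153, 0.1048]
ee_rot: [3.139, -0.121, 0.001]
force: [-0.1, -0.4, -1.7]
width: 0.701
clock 8.35 pos [ 0.575  -0.3153  0.1048] yang -94.4 j7 -0.57 w 0.701 F [-0.1 -0.4 -1.7]
t [-0.01 -0.04  8.48] w [ 0.03 -0.05 13.84]
```

```bash
python3 -m handwheel '[{"tx":0,"ty":0,"tz":3,"wx":0,"wy":0,"wz":13.8,"claw":0.5},{"tx":0,"ty":0,"tz":6,"wx":0,"wy":0,"wz":13.8,"claw":0.5},{"tx":0,"ty":0,"tz":7.8,"wx":0,"wy":0,"wz":13.8,"claw":0.5},{"tx":0,"ty":0,"tz":8.2,"wx":0,"wy":0,"wz":13.8,"claw":0.5},{"tx":0,"ty":0,"tz":8.5,"wx":0,"wy":0,"wz":13.8,"claw":0.5},{"tx":0,"ty":0,"tz":8.5,"wx":0,"wy":0,"wz":13.8,"claw":0.5}]'
python3 - <<'E'
from h import *
plan(0.575,-0.315,0.015,-108.25)
im,P,K,T=grab("side"); cv2.imwrite("pics/s6.png",cv2.resize(im[200:400,240:540],(800,533)))
E
```

```text
clock: 8.85
position: [0.5747, -0.3153, 0.0204]
ee_rot: [3.103, -0.49, -0.001]
force: [0.3, -0.4, -0.8]
width: 0.696
clock 8.85 pos [ 0.5747 -0.3153  0.0204] yang -108.0 j7 -0.71 w 0.696 F [ 0.3 -0.4 -0.8]
t [ 0.02 -0.04  0.54] w [0.02 0.02 0.29]
```

View pics/s6.png

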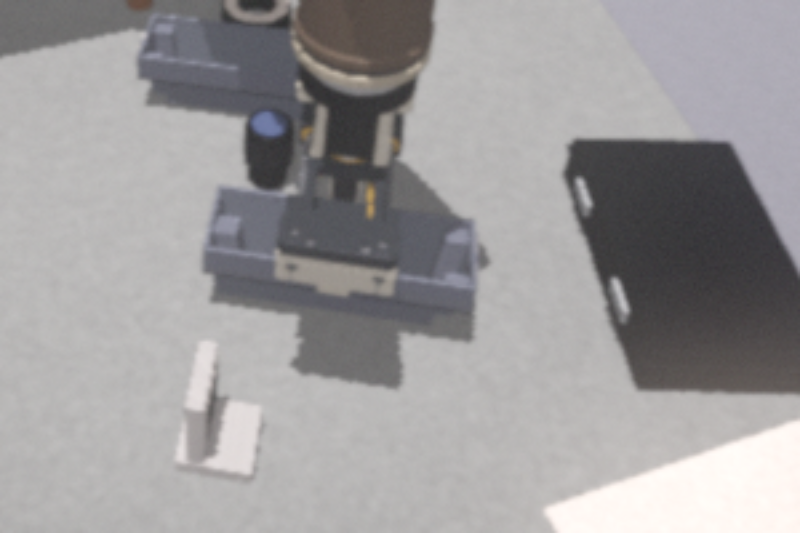

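```bash
python3 -m handwheel '[{"tx":0,"ty":0,"tz":0.2,"wx":0,"wy":0,"wz":0,"claw":0.5},{"tx":0,"ty":0,"tz":0.4,"wx":0,"wy":0,"wz":0,"claw":0.5},{"tx":0,"ty":0,"tz":0.5,"wx":0,"wy":0,"wz":0,"claw":0.5},{"tx":0,"ty":0,"tz":0.5,"wx":0,"wy":0,"wz":0,"claw":0.5}]'
python3 - <<'E'
from h import *
plan(0.575,-0.315,0.015,-108.25)
E
```

```text
clock: 9.23
position: [0.575, -0.3149, 0.0156]
ee_rot: [-3.102, 0.493, -0.001]
force: [-0.0, 0.4, -1.3]
width: 0.695
clock 9.23 pos [ 0.575  -0.3149  0.0156] yang -108.0 j7 -0.7 w 0.695 F [-0.   0.4 -1.3]
t [-0.    0.01  0.06] w [-0.02 -0.03  0.21]
```

```bash
python3 -m handwheel '[{"tx":0,"ty":0,"tz":0.1,"wx":0,"wy":0,"wz":0,"claw":0.5},{"tx":0,"ty":0,"tz":0.2,"wx":0,"wy":0,"wz":0,"claw":0.5},{"tx":0,"ty":0,"tz":0.2,"wx":0,"wy":0,"wz":0,"claw":0.5}]'
python3 - <<'E'
from h import *
plan(0.575,-0.315,0.015,-108.25)
E
```

```text
clock: 9.48
position: [0.5751, -0.3151, 0.0152]
ee_rot: [-3.102, 0.493, -0.002]
force: [-4.0, 4.8, 15.1]
width: 0.695
clock 9.48 pos [ 0.5751 -0.3151  0.0152] yang -108.1 j7 -0.7 w 0.695 F [-4.   4.8 15.1]
t [-0.02 -0.    0.02] w [-0.05 -0.07  0.2 ]
```

```bash
python3 -m handwheel '[{"tx":0,"ty":0,"tz":0,"wx":0,"wy":0,"wz":0,"claw":0.8},{"tx":0,"ty":0,"tz":0,"wx":0,"wy":0,"wz":0,"claw":0.85},{"tx":0,"ty":0,"tz":-0.5,"wx":0,"wy":0,"wz":0,"claw":0.9},{"tx":0,"ty":0,"tz":-4,"wx":0,"wy":0,"wz":0,"claw":0.9},{"tx":0,"ty":0,"tz":-8,"wx":0,"wy":0,"wz":0,"claw":0.9},{"tx":0,"ty":0,"tz":-12,"wx":0,"wy":0,"wz":0,"claw":0.9},{"tx":0,"ty":0,"tz":-16,"wx":0,"wy":0,"wz":0,"claw":0.9},{"tx":0,"ty":0,"tz":-20,"wx":0,"wy":0,"wz":0,"claw":0.9}]'
python3 - <<'E'
from h import *
plan(0.575,0.213,0.22,32.6)
im,P,K,T=grab("side"); cv2.imwrite("pics/s7.png",cv2.resize(im[200:400,240:540],(800,533)))
im,P,K,T=grab("top"); cv2.imwrite("pics/t7.png",cv2.resize(im[70:270,80:480],(800,400),interpolation=cv2.INTER_CUBIC))
for r in nets.cut_out("bin_upper","top")[:3]:
    Q=P[r['region']]; Q=Q[(Q[:,2]>0.05)&(Q[:,2]<0.07)]; print(r['score'],r['uv'],cv2.minAreaRect(Q[:,:2].astype(np.float32)) if len(Q)>9 else len(Q))
E
```

```text
clock: 10.15
position: [0.5744, -0.3151, 0.2156]
ee_rot: [3.102, -0.494, -0.0]
force: [0.7, -0.1, -0.2]
width: 0.901
clock 10.15 pos [ 0.5744 -0.3151  0.2156] yang -108.1 j7 -0.86 w 0.901 F [ 0.7 -0.1 -0.2]
t [-16.35 -50.22  -0.47] w [ 0.000e+00  4.000e-02 -1.407e+02]
0.62 [398.7, 207.2] ((0.49821561574935913, -0.31206005811691284), (0.0389137901365757, 0.07416069507598877), 32.828006744384766)
```

View pics/t7.png

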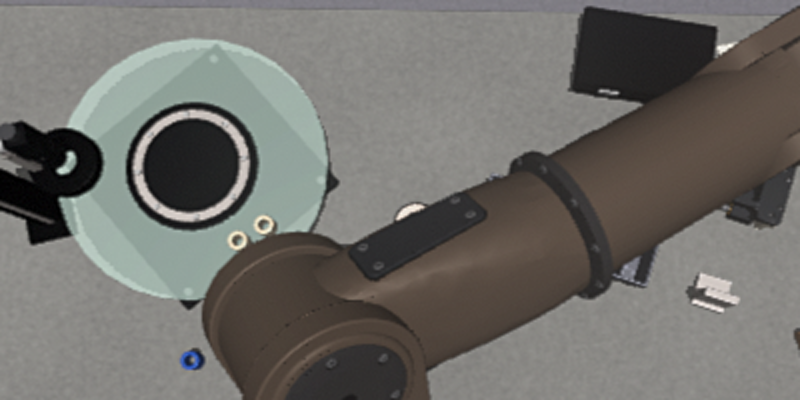

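View pics/s7.png

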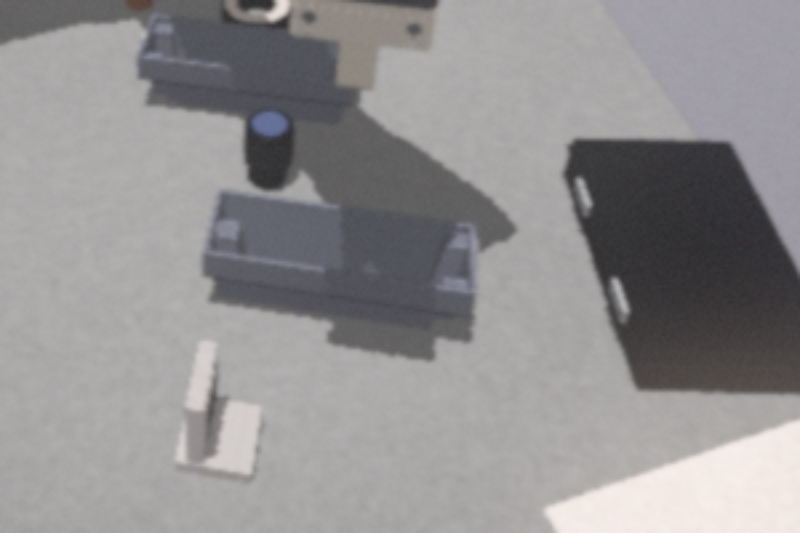

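```bash
python3 -m handwheel '[{"tx":-16.3,"ty":-50.2,"tz":-0.5,"wx":0,"wy":0,"wz":-80,"claw":0.9},{"tx":-16.3,"ty":-50.2,"tz":-0.5,"wx":0,"wy":0,"wz":-80,"claw":0.9},{"tx":-16.3,"ty":-50.2,"tz":-0.5,"wx":0,"wy":0,"wz":-80,"claw":0.9},{"tx":-16.3,"ty":-50.2,"tz":-0.5,"wx":0,"wy":0,"wz":-80,"claw":0.9},{"tx":-16.3,"ty":-50.2,"tz":-0.5,"wx":0,"wy":0,"wz":-80,"claw":0.9},{"tx":-16.3,"ty":-50.2,"tz":-0.5,"wx":0,"wy":0,"wz":-80,"claw":0.9},{"tx":-16.3,"ty":-50.2,"tz":-0.5,"wx":0,"wy":0,"wz":-80,"claw":0.9},{"tx":-16.3,"ty":-50.2,"tz":-0.5,"wx":0,"wy":0,"wz":-80,"claw":0.9},{"tx":-16.3,"ty":-50.2,"tz":-0.5,"wx":0,"wy":0,"wz":-80,"claw":0.9},{"tx":-16.3,"ty":-50.2,"tz":-0.5,"wx":0,"wy":0,"wz":-80,"claw":0.9}]'
python3 - <<'E'
from h import *
plan(0.575,0.213,0.22,32.6)
print(sensors.observe()['joints'])
E
```

```text
clock: 11.13
position: [0.5743, 0.1041, 0.2164]
ee_rot: [-2.8, -1.424, 0.002]
force: [2.0, -0.6, -0.1]
width: 0.904
clock 11.13 pos [0.5743 0.1041 0.2164] yang -36.1 j7 -0.44 w 0.904 F [ 2.  -0.6 -0.1]
t [ 8.85 -6.35 -0.36] w [-9.000e-02  1.000e-02 -6.867e+01]
[-0.94516993  0.49538975  1.01440055  1.70958197 -0.44913189  1.19281571
 -0.44254344]
```

```bash
python3 -m handwheel '[{"tx":8.8,"ty":-6.3,"tz":-0.3,"wx":0,"wy":0,"wz":-68.5,"claw":0.9},{"tx":8.8,"ty":-6.3,"tz":-0.3,"wx":0,"wy":0,"wz":-68.5,"claw":0.9},{"tx":8.8,"ty":-6.3,"tz":-0.3,"wx":0,"wy":0,"wz":-68.5,"claw":0.9},{"tx":8.8,"ty":-6.3,"tz":-0.3,"wx":0,"wy":0,"wz":-68.5,"claw":0.9},{"tx":8.8,"ty":-6.3,"tz":-0.3,"wx":0,"wy":0,"wz":-68.5,"claw":0.9},{"tx":8.8,"ty":-6.3,"tz":-0.3,"wx":0,"wy":0,"wz":-68.5,"claw":0.9},{"tx":8.8,"ty":-6.3,"tz":-0.3,"wx":0,"wy":0,"wz":-68.5,"claw":0.9},{"tx":8.8,"ty":-6.3,"tz":-0.3,"wx":0,"wy":0,"wz":-68.5,"claw":0.9},{"tx":8.8,"ty":-6.3,"tz":-0.3,"wx":0,"wy":0,"wz":-68.5,"claw":0.9},{"tx":8.8,"ty":-6.3,"tz":-0.3,"wx":0,"wy":0,"wz":-68.5,"claw":0.9},{"tx":8.8,"ty":-6.3,"tz":-0.3,"wx":0,"wy":0,"wz":-68.5,"claw":0.9},{"tx":8.8,"ty":-6.3,"tz":-0.3,"wx":0,"wy":0,"wz":-68.5,"claw":0.9}]'
python3 - <<'E'
from h import *
plan(0.575,0.213,0.22,32.6)
print(sensors.observe()['joints'])
im,P,K,T=grab("wrist"); cv2.imwrite("pics/w8.png",im); np.savez("pics/w8.npz",P=P,K=K,T=T)
for r in nets.cut_out("sleeve_a","wrist")[:5]:
    Q=P[r['region']]; Q=Q[(Q[:,2]>0.079)&(Q[:,2]<0.092)]
    print(r['score'],np.round(r['uv']),len(Q), (Q.mean(0),cv2.minEnclosingCircle(Q[:,:2].astype(np.float32))) if len(Q)>5 else '')
im,P,K,T=grab("side"); cv2.imwrite("pics/s8.png",im)
E
```

```text
clock: 12.13
position: [0.5765, 0.2097, 0.2194]
ee_rot: [-1.525, -2.745, 0.002]
force: [-0.1, 1.0, 0.8]
width: 0.9
clock 12.13 pos [0.5765 0.2097 0.2194] yang 31.9 j7 0.41 w 0.9 F [-0.1  1.   0.8]
t [ 0.36  0.05 -0.06] w [-0.08 -0.03 -0.7 ]
[-0.89285772  0.45453551  0.67879633  1.6166383  -0.30285424  1.1797393
  0.41009723]
0.96 [190.  26.] 0 
0.95 [324. 152.] 477 (array([0.55945216, 0.24057835, 0.0846304 ]), ((0.559669017791748, 0.24030770361423492), 0.01387816946953535))
0.69 [179. 217.] 0 
0.68 [328.  96.] 506 (array([0.53693344, 0.27683599, 0.084806  ]), ((0.5367393493652344, 0.2766105830669403), 0.013797514140605927))
```

View pics/w8.png

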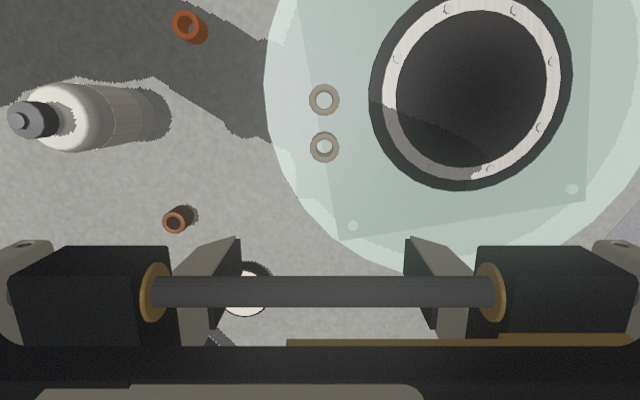

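View pics/s8.png

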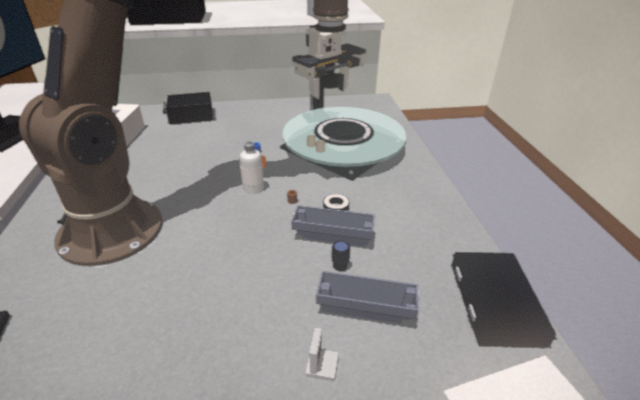

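```bash
python3 -c "
from h import *
plan(0.5597,0.2405,0.12,32.3)"; python3 -m handwheel '[{"tx":3,"ty":0,"tz":4,"wx":0,"wy":0,"wz":-0.4,"claw":0.5},{"tx":3.5,"ty":0.2,"tz":8,"wx":0,"wy":0,"wz":-0.4,"claw":0.5},{"tx":3.5,"ty":0.2,"tz":10,"wx":0,"wy":0,"wz":-0.4,"claw":0.5},{"tx":3.5,"ty":0.2,"tz":10,"wx":0,"wy":0,"wz":-0.4,"claw":0.5},{"tx":3.5,"ty":0.2,"tz":10,"wx":0,"wy":0,"wz":-0.4,"claw":0.5},{"tx":3.5,"ty":0.2,"tz":10,"wx":0,"wy":0,"wz":-0.4,"claw":0.5}]' 20;  python3 -c "
from h import *
plan(0.5597,0.2405,0.040,32.3)"
```

```text
clock 12.28 pos [0.5768 0.2099 0.2199] yang 31.9 j7 0.41 w 0.9 F [-0.3  0.1  0.4]
t [3.5  0.18 9.99] w [-0.04 -0.   -0.36]
clock: 12.78
position: [0.5615, 0.2401, 0.122]
ee_rot: [1.513, 2.751, 0.002]
force: [-0.2, -1.4, 0.3]
width: 0.532
clock 12.78 pos [0.5615 0.2401 0.122 ] yang 32.4 j7 0.42 w 0.532 F [-0.2 -1.4  0.3]
t [ 0.14 -0.15  8.2 ] w [0.11 0.06 0.07]
```

```bash
python3 -m handwheel '[{"tx":0.1,"ty":-0.1,"tz":3,"wx":0,"wy":0,"wz":0,"claw":0.5},{"tx":0.1,"ty":-0.1,"tz":5,"wx":0,"wy":0,"wz":0,"claw":0.5},{"tx":0.1,"ty":-0.1,"tz":5,"wx":0,"wy":0,"wz":0,"claw":0.5}]'
python3 - <<'E'
from h import *
im,P,K,T=grab("wrist"); cv2.imwrite("pics/w9.png",im)
Q=P[150:330,200:440].reshape(-1,3); Q=Q[(Q[:,2]>0.079)&(Q[:,2]<0.092)]
plan(0.5597,0.2405,0.040,32.3)
E
```

```text
clock: 13.03
position: [0.5582, 0.2403, 0.0693]
ee_rot: [-1.513, -2.752, 0.002]
force: [0.6, -0.7, -0.5]
width: 0.5
clock 13.08 pos [0.559  0.2404 0.071 ] yang 32.4 j7 0.46 w 0.494 F [-0.2 -0.6  0.9]
t [-0.03  0.07  3.1 ] w [-0.02  0.01  0.09]
```

View pics/w9.png

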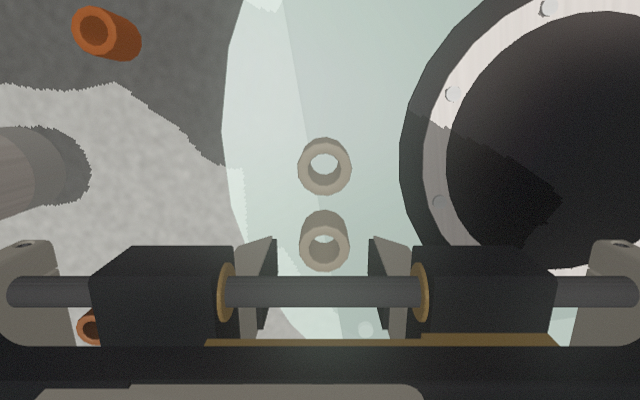

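```bash
python3 -m handwheel '[{"tx":0,"ty":0,"tz":1.5,"wx":0,"wy":0,"wz":0,"claw":0.5},{"tx":0,"ty":0,"tz":3,"wx":0,"wy":0,"wz":0,"claw":0.5},{"tx":0,"ty":0,"tz":3,"wx":0,"wy":0,"wz":0,"claw":0.45},{"tx":0,"ty":0,"tz":3,"wx":0,"wy":0,"wz":0,"claw":0.35},{"tx":0,"ty":0,"tz":3,"wx":0,"wy":0,"wz":0,"claw":0.2},{"tx":0,"ty":0,"tz":3,"wx":0,"wy":0,"wz":0,"claw":0.2},{"tx":0,"ty":0,"tz":3,"wx":0,"wy":0,"wz":0,"claw":0.2}]' 20;  python3 -c "
from h import *
plan(0.5597,0.2405,0.040,32.3)"
```

```text
clock: 13.67
position: [0.5601, 0.2412, 0.0423]
ee_rot: [1.512, 2.752, 0.004]
force: [-1.0, 0.1, 7.1]
width: 0.309
clock 13.67 pos [0.5601 0.2412 0.0423] yang 32.4 j7 0.48 w 0.309 F [-1.   0.1  7.1]
t [-0.03 -0.07  0.23] w [0.17 0.02 0.14]
```

```bash
python3 -m handwheel '[{"tx":0,"ty":0,"tz":-2,"wx":0,"wy":0,"wz":0,"claw":0.2},{"tx":0,"ty":0,"tz":-5,"wx":0,"wy":0,"wz":0,"claw":0.2},{"tx":0,"ty":0,"tz":-9,"wx":0,"wy":0,"wz":0,"claw":0.2},{"tx":0,"ty":0,"tz":-13,"wx":0,"wy":0,"wz":0,"claw":0.2},{"tx":0,"ty":0,"tz":-13,"wx":0,"wy":0,"wz":0,"claw":0.2}]';  python3 -c "
from h import *
plan(0.5764,-0.0995,0.17,-18.25)"
```

```text
clock: 14.08
position: [0.5633, 0.2415, 0.179]
ee_rot: [1.51, 2.747, 0.016]
force: [1.6, 0.0, 0.0]
width: 0.31
clock 14.08 pos [0.5633 0.2415 0.179 ] yang 32.4 j7 0.39 w 0.31 F [1.6 0.  0. ]
t [-29.5  -17.17   0.73] w [ 0.67 -0.24 50.65]
```

```bash
python3 -m handwheel '[{"tx":-29.4,"ty":-17.1,"tz":0.5,"wx":0,"wy":0,"wz":50.5,"claw":0.2},{"tx":-29.4,"ty":-17.1,"tz":0.5,"wx":0,"wy":0,"wz":50.5,"claw":0.2},{"tx":-29.4,"ty":-17.1,"tz":0.5,"wx":0,"wy":0,"wz":50.5,"claw":0.2},{"tx":-29.4,"ty":-17.1,"tz":0.5,"wx":0,"wy":0,"wz":50.5,"claw":0.2},{"tx":-29.4,"ty":-17.1,"tz":0.5,"wx":0,"wy":0,"wz":50.5,"claw":0.2},{"tx":-29.4,"ty":-17.1,"tz":0.5,"wx":0,"wy":0,"wz":50.5,"claw":0.2},{"tx":-29.4,"ty":-17.1,"tz":0.5,"wx":0,"wy":0,"wz":50.5,"claw":0.2},{"tx":-29.4,"ty":-17.1,"tz":0.5,"wx":0,"wy":0,"wz":50.5,"claw":0.2},{"tx":-29.4,"ty":-17.1,"tz":0.5,"wx":0,"wy":0,"wz":50.5,"claw":0.2},{"tx":-29.4,"ty":-17.1,"tz":0.5,"wx":0,"wy":0,"wz":50.5,"claw":0.2},{"tx":-29.4,"ty":-17.1,"tz":0.5,"wx":0,"wy":0,"wz":50.5,"claw":0.2},{"tx":-29.4,"ty":-17.1,"tz":0.5,"wx":0,"wy":0,"wz":50.5,"claw":0.2}]';  python3 - <<'E'
from h import *
im,P,K,T=grab("wrist"); cv2.imwrite("pics/w10.png",im)
X=P[(P[...,2]>0.053)&(P[...,2]<0.067)&(P[...,0]>0.43)&(P[...,0]<0.67)&(P[...,1]>-0.165)&(P[...,1]<-0.02)]
print(len(X),cv2.minAreaRect(X[:,:2].astype(np.float32)),np.median(X[:,2]))
plan(0.5764,-0.0995,0.17,-18.25)
print(sensors.observe()['joints'])
E
```

```text
clock: 15.08
position: [0.5725, -0.0975, 0.1655]
ee_rot: [-2.54, -1.848, -0.001]
force: [0.4, 0.2, -1.0]
width: 0.311
3475 ((0.5453161001205444, -0.08921811729669571), (0.06446364521980286, 0.1921939253807068), 71.99384307861328) 0.059349655712957694
clock 15.13 pos [ 0.5725 -0.0971  0.1654] yang -17.9 j7 0.22 w 0.313 F [-0.1  0.3 -0.7]
t [-0.1   0.44 -0.46] w [-0.01 -0.06  0.35]
[-0.53291908  0.51069757  0.9014755   1.78147979 -0.452999    1.07164081
  0.21783512]
```

View pics/w10.png

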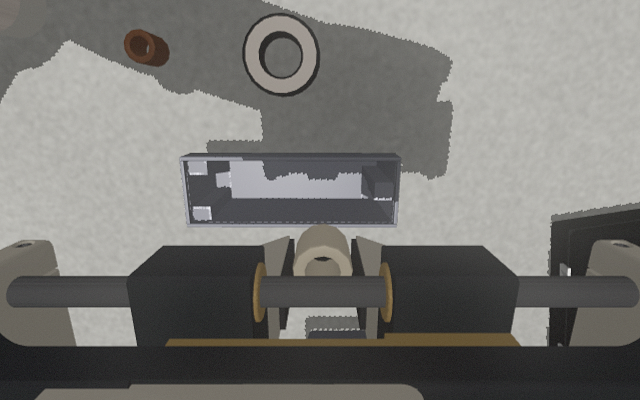

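```bash
python3 -c "
from h import *
plan(0.5757,-0.0991,0.08,-18.0)"; python3 -m handwheel '[{"tx":-0.1,"ty":0.4,"tz":2,"wx":0,"wy":0,"wz":0,"claw":0.2},{"tx":-0.1,"ty":0.4,"tz":5,"wx":0,"wy":0,"wz":0,"claw":0.2},{"tx":-0.1,"ty":0.4,"tz":8.5,"wx":0,"wy":0,"wz":0,"claw":0.2},{"tx":-0.1,"ty":0.4,"tz":8.5,"wx":0,"wy":0,"wz":0,"claw":0.2},{"tx":-0.1,"ty":0.4,"tz":8.5,"wx":0,"wy":0,"wz":0,"claw":0.2}]';  python3 -c "
from h import *
plan(0.5757,-0.0991,-0.0105,-18.0)
im,P,K,T=grab('wrist'); cv2.imwrite('pics/w11.png',im)
im,P,K,T=grab('side'); cv2.imwrite('pics/s11.png',cv2.resize(im[170:260,260:400],(840,540),interpolation=cv2.INTER_CUBIC)[:,:800])
"
```

```text
clock 15.13 pos [ 0.5725 -0.0971  0.1654] yang -17.9 j7 0.22 w 0.313 F [-0.1  0.3 -0.7]
t [-0.1   0.36  8.54] w [-0.01 -0.06  0.1 ]
clock: 15.55
position: [0.5747, -0.0996, 0.0796]
ee_rot: [-2.539, -1.846, 0.004]
force: [0.1, 0.2, -0.7]
width: 0.308
clock 15.55 pos [ 0.5747 -0.0996  0.0796] yang -17.9 j7 0.3 w 0.308 F [ 0.1  0.2 -0.7]
t [0.09 0.11 9.01] w [-0.2   0.03  0.05]
```

View pics/w11.png

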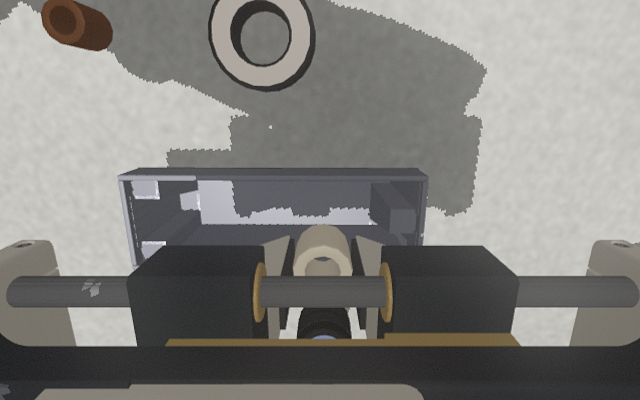

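View pics/s11.png

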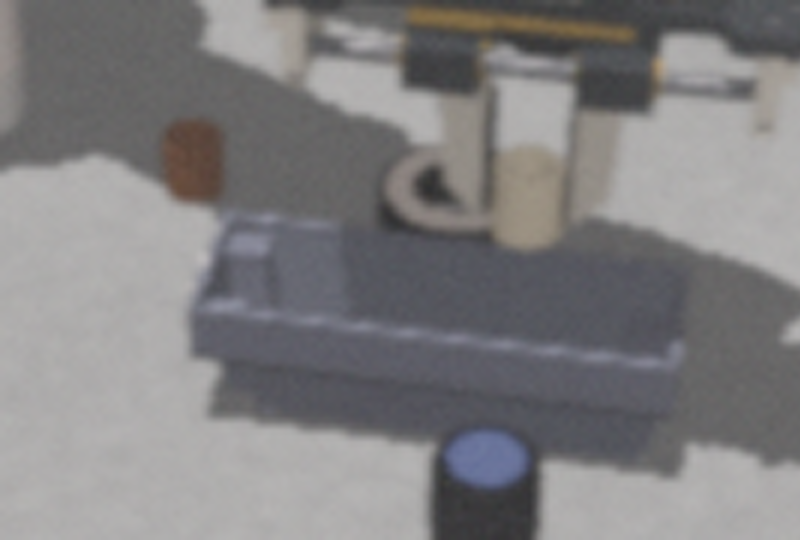

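```bash
python3 -m handwheel '[{"tx":0,"ty":0,"tz":2,"wx":0,"wy":0,"wz":0,"claw":0.2},{"tx":0,"ty":0.1,"tz":4,"wx":0,"wy":0,"wz":0,"claw":0.2},{"tx":0,"ty":0.1,"tz":6,"wx":0,"wy":0,"wz":0,"claw":0.2},{"tx":0,"ty":0.1,"tz":7.5,"wx":0,"wy":0,"wz":0,"claw":0.2},{"tx":0,"ty":0.1,"tz":8.2,"wx":0,"wy":0,"wz":0,"claw":0.2},{"tx":0,"ty":0.1,"tz":8.5,"wx":0,"wy":0,"wz":0,"claw":0.2},{"tx":0,"ty":0.1,"tz":8.5,"wx":0,"wy":0,"wz":0,"claw":0.2}]';  python3 -c "
from h import *
plan(0.5757,-0.0991,-0.0105,-18.0)
"
```

```text
clock: 16.23
position: [0.5775, -0.1015, -0.0037]
ee_rot: [2.541, 1.846, 0.002]
force: [-0.4, -0.3, 0.7]
width: 0.312
clock 16.23 pos [ 0.5775 -0.1015 -0.0037] yang -18.0 j7 0.39 w 0.312 F [-0.4 -0.3  0.7]
t [ 0.17 -0.25  0.68] w [ 0.07 -0.02 -0.02]
```

```bash
python3 -m handwheel '[{"tx":0.15,"ty":-0.1,"tz":0.2,"wx":0,"wy":0,"wz":0,"claw":0.2},{"tx":0.15,"ty":-0.1,"tz":0.4,"wx":0,"wy":0,"wz":0,"claw":0.2},{"tx":0.15,"ty":-0.1,"tz":0.6,"wx":0,"wy":0,"wz":0,"claw":0.2},{"tx":0.15,"ty":-0.1,"tz":0.6,"wx":0,"wy":0,"wz":0,"claw":0.2}]';  python3 -c "
from h import *
plan(0.5757,-0.0991,-0.0105,-18.0)
"
```

```text
clock: 16.57
position: [0.5768, -0.0995, -0.0102]
ee_rot: [2.542, 1.846, 0.002]
force: [0.7, 1.1, 2.7]
width: 0.314
clock 16.57 pos [ 0.5768 -0.0995 -0.0102] yang -18.0 j7 0.39 w 0.314 F [0.7 1.1 2.7]
t [ 0.01 -0.12  0.03] w [ 0.06 -0.04 -0.03]
```

```bash
python3 -m handwheel '[{"tx":0,"ty":0,"tz":0.1,"wx":0,"wy":0,"wz":0,"claw":0.2},{"tx":0,"ty":0,"tz":0.1,"wx":0,"wy":0,"wz":0,"claw":0.2}]';  python3 -c "
from h import *
plan(0.5757,-0.0991,-0.0105,-18.0)
"
```

```text
clock: 16.73
position: [0.5768, -0.0995, -0.0103]
ee_rot: [-2.542, -1.846, -0.003]
force: [-4.5, 3.3, 14.5]
width: 0.314
clock 16.73 pos [ 0.5768 -0.0995 -0.0103] yang -18.0 j7 0.4 w 0.314 F [-4.5  3.3 14.5]
t [ 0.01 -0.12  0.02] w [ 0.06 -0.08 -0.04]
```

```bash
python3 -m handwheel '[{"tx":0,"ty":0,"tz":-0.1,"wx":0,"wy":0,"wz":0,"claw":0.39},{"tx":0,"ty":0,"tz":-0.1,"wx":0,"wy":0,"wz":0,"claw":0.39},{"tx":0,"ty":0,"tz":-0.1,"wx":0,"wy":0,"wz":0,"claw":0.39},{"tx":0,"ty":0,"tz":-2,"wx":0,"wy":0,"wz":0,"claw":0.39},{"tx":0,"ty":0,"tz":-5,"wx":0,"wy":0,"wz":0,"claw":0.39},{"tx":0,"ty":0,"tz":-9,"wx":0,"wy":0,"wz":0,"claw":0.5},{"tx":0,"ty":0,"tz":-13,"wx":0,"wy":0,"wz":0,"claw":0.5},{"tx":0,"ty":0,"tz":-17,"wx":0,"wy":0,"wz":0,"claw":0.5},{"tx":0,"ty":0,"tz":-20,"wx":0,"wy":0,"wz":0,"claw":0.5}]';  python3 - <<'E'
from h import *
plan(0.5597,0.19,0.18,32.3)
im,P,K,T=grab("wrist"); cv2.imwrite("pics/w12.png",im)
m=(P[...,2]>0.026)&(P[...,2]<0.038)&(abs(P[...,0]-.576)<.025)&(abs(P[...,1]+.099)<.025)
b,g,r=[im[...,i].astype(int) for i in range(3)]
print(m.sum(),P[m].mean(0),P[m].min(0),P[m].max(0))
E
```

```text
clock: 17.48
position: [0.5765, -0.1004, 0.1914]
ee_rot: [2.542, 1.844, 0.002]
force: [1.2, 0.2, 0.3]
width: 0.499
clock 17.48 pos [ 0.5765 -0.1004  0.1914] yang -18.1 j7 0.2 w 0.499 F [1.2 0.2 0.3]
t [ 27.08 -10.62   1.12] w [ 1.100e-01  5.000e-02 -5.039e+01]
503 [ 0.57420258 -0.10344827  0.03194786] [ 0.55137077 -0.12398587  0.02604877] [ 0.59059712 -0.08610216  0.0379733 ]
```

View pics/w12.png

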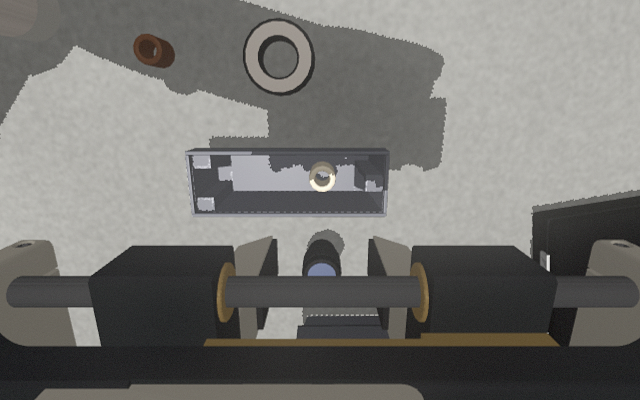

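```bash
python3 - <<'E'
from h import *
K,T=campose("top"); print("ringlight of stand",ray(117,150,.196,K,T), "px scale")
plan(0.5368,0.2768,0.13,32.3)
E
python3 -m handwheel '[{"tx":33,"ty":-15.2,"tz":0,"wx":0,"wy":0,"wz":-50.4,"claw":0.5},{"tx":33,"ty":-15.2,"tz":0,"wx":0,"wy":0,"wz":-50.4,"claw":0.5},{"tx":33,"ty":-15.2,"tz":0,"wx":0,"wy":0,"wz":-50.4,"claw":0.5},{"tx":33,"ty":-15.2,"tz":0,"wx":0,"wy":0,"wz":-50.4,"claw":0.5},{"tx":33,"ty":-15.2,"tz":0,"wx":0,"wy":0,"wz":-50.4,"claw":0.5},{"tx":33,"ty":-15.2,"tz":0,"wx":0,"wy":0,"wz":-50.4,"claw":0.5},{"tx":33,"ty":-15.2,"tz":0,"wx":0,"wy":0,"wz":-50.4,"claw":0.5},{"tx":33,"ty":-15.2,"tz":0,"wx":0,"wy":0,"wz":-50.4,"claw":0.5},{"tx":33,"ty":-15.2,"tz":0,"wx":0,"wy":0,"wz":-50.4,"claw":0.5},{"tx":33,"ty":-15.2,"tz":0,"wx":0,"wy":0,"wz":-50.4,"claw":0.5},{"tx":33,"ty":-15.2,"tz":0,"wx":0,"wy":0,"wz":-50.4,"claw":0.5}]';  python3 - <<'E'
from h import *
plan(0.5368,0.2768,0.13,32.3)
print(sensors.observe()['joints'])
im,P,K,T=grab("wrist"); cv2.imwrite("pics/w13.png",im)
E
```

```text
ringlight of stand [0.6217899  0.45819435 0.196     ] px scale
clock 17.53 pos [ 0.5791 -0.1015  0.1962] yang -18.1 j7 0.2 w 0.499 F [ 3.  -2.6  4.8]
t [ 34.63 -15.83   6.55] w [  0.49   0.12 -50.4 ]
clock: 18.45
position: [0.5329, 0.2634, 0.1876]
ee_rot: [-1.508, -2.755, 0.001]
force: [0.3, -0.7, 0.6]
width: 0.499
clock 18.45 pos [0.5329 0.2634 0.1876] yang 32.6 j7 0.32 w 0.499 F [ 0.3 -0.7  0.6]
t [0.92 1.05 5.76] w [-0.06 -0.    0.3 ]
[-1.01052162  0.44781868  0.66669814  1.70825367 -0.30616999  1.09307717
  0.3200258 ]
```

View pics/w13.png

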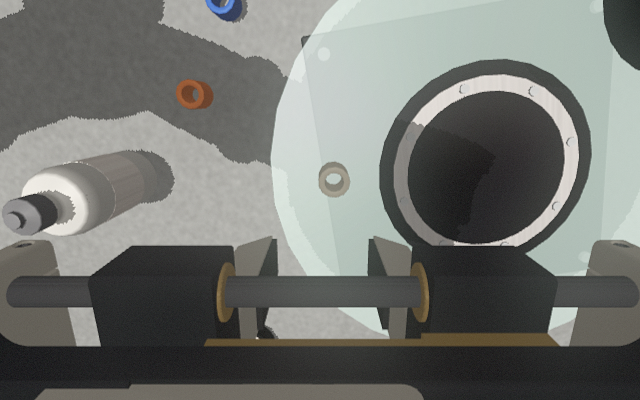

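Run:
```python
from h import *
im,P,K,T=grab("wrist")
Q=P[150:215,305:360].reshape(-1,3); Q=Q[(Q[:,2]>0.079)&(Q[:,2]<0.092)]
print(len(Q),cv2.minEnclosingCircle(Q[:,:2].astype(np.float32)),Q.mean(0))
plan(0.5368,0.2768,0.071,32.3)
```

```text
566 ((0.5365145802497864, 0.27672427892684937), 0.013960103504359722) [0.53604669 0.27723613 0.08447467]
clock 18.55 pos [0.534  0.2599 0.1881] yang 32.3 j7 0.32 w 0.502 F [ 0.7  0.5 -0.8]
t [ 1.29  1.14 11.71] w [-0.03  0.05 -0.  ]
```

```bash
python3 -m handwheel '[{"tx":1.2,"ty":1.1,"tz":3,"wx":0,"wy":0,"wz":0,"claw":0.5},{"tx":1.2,"ty":1.1,"tz":6,"wx":0,"wy":0,"wz":0,"claw":0.5},{"tx":1.2,"ty":1.1,"tz":9,"wx":0,"wy":0,"wz":0,"claw":0.5},{"tx":1.2,"ty":1.1,"tz":11,"wx":0,"wy":0,"wz":0,"claw":0.5},{"tx":1.2,"ty":1.1,"tz":11.7,"wx":0,"wy":0,"wz":0,"claw":0.5},{"tx":1.2,"ty":1.1,"tz":11.7,"wx":0,"wy":0,"wz":0,"claw":0.5},{"tx":1.2,"ty":1.1,"tz":11.7,"wx":0,"wy":0,"wz":0,"claw":0.5}]';  python3 - <<'E'
from h import *
plan(0.5366,0.2767,0.042,32.3)
im,P,K,T=grab("wrist"); cv2.imwrite("pics/w14.png",im)
E
```

```text
clock: 19.13
position: [0.5377, 0.2761, 0.0722]
ee_rot: [1.517, 2.75, 0.001]
force: [0.2, -0.4, 0.5]
width: 0.497
clock 19.13 pos [0.5377 0.2761 0.0722] yang 32.2 j7 0.39 w 0.497 F [ 0.2 -0.4  0.5]
t [ 0.11 -0.06  3.02] w [ 0.04  0.03 -0.05]
```

View pics/w14.png

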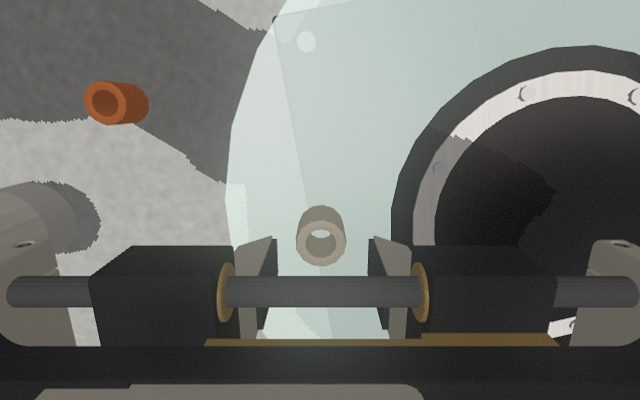

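```bash
python3 -m handwheel '[{"tx":0.25,"ty":-0.05,"tz":1.5,"wx":0,"wy":0,"wz":0,"claw":0.5},{"tx":0.25,"ty":-0.05,"tz":3,"wx":0,"wy":0,"wz":0,"claw":0.5},{"tx":0.25,"ty":-0.05,"tz":3,"wx":0,"wy":0,"wz":0,"claw":0.45},{"tx":0.25,"ty":-0.05,"tz":3,"wx":0,"wy":0,"wz":0,"claw":0.35},{"tx":0.25,"ty":-0.05,"tz":3,"wx":0,"wy":0,"wz":0,"claw":0.2},{"tx":0.25,"ty":-0.05,"tz":3,"wx":0,"wy":0,"wz":0,"claw":0.2},{"tx":0.25,"ty":-0.05,"tz":3,"wx":0,"wy":0,"wz":0,"claw":0.2}]' 20;  python3 -c "
from h import *
plan(0.5366,0.2767,0.17,32.3)"
```

```text
clock: 19.77
position: [0.536, 0.2792, 0.0428]
ee_rot: [1.514, 2.751, 0.003]
force: [-1.3, -0.8, 7.6]
width: 0.299
clock 19.77 pos [0.536  0.2792 0.0428] yang 32.3 j7 0.4 w 0.299 F [-1.3 -0.8  7.6]
t [ -0.25  -0.06 -12.72] w [ 0.13 -0.    0.05]
```

```bash
python3 -m handwheel '[{"tx":0,"ty":0,"tz":-2,"wx":0,"wy":0,"wz":0,"claw":0.2},{"tx":0,"ty":0,"tz":-5,"wx":0,"wy":0,"wz":0,"claw":0.2},{"tx":0,"ty":0,"tz":-9,"wx":0,"wy":0,"wz":0,"claw":0.2},{"tx":0,"ty":0,"tz":-12.5,"wx":0,"wy":0,"wz":0,"claw":0.2},{"tx":0,"ty":0,"tz":-12.5,"wx":0,"wy":0,"wz":0,"claw":0.2},{"tx":0,"ty":0,"tz":-12.5,"wx":0,"wy":0,"wz":0,"claw":0.2}]';  python3 -c "
from h import *
plan(0.5149,-0.0793,0.17,-18)"
```

```text
clock: 20.27
position: [0.5365, 0.2796, 0.1691]
ee_rot: [1.514, 2.751, 0.007]
force: [-0.7, -0.7, -1.0]
width: 0.298
clock 20.27 pos [0.5365 0.2796 0.1691] yang 32.4 j7 0.31 w 0.298 F [-0.7 -0.7 -1. ]
t [-29.16 -21.03  -0.21] w [ 0.26 -0.15 50.36]
```

```bash
python3 -m handwheel '[{"tx":-29.1,"ty":-21,"tz":0,"wx":0,"wy":0,"wz":50.4,"claw":0.2},{"tx":-29.1,"ty":-21,"tz":0,"wx":0,"wy":0,"wz":50.4,"claw":0.2},{"tx":-29.1,"ty":-21,"tz":0,"wx":0,"wy":0,"wz":50.4,"claw":0.2},{"tx":-29.1,"ty":-21,"tz":0,"wx":0,"wy":0,"wz":50.4,"claw":0.2},{"tx":-29.1,"ty":-21,"tz":0,"wx":0,"wy":0,"wz":50.4,"claw":0.2},{"tx":-29.1,"ty":-21,"tz":0,"wx":0,"wy":0,"wz":50.4,"claw":0.2},{"tx":-29.1,"ty":-21,"tz":0,"wx":0,"wy":0,"wz":50.4,"claw":0.2},{"tx":-29.1,"ty":-21,"tz":0,"wx":0,"wy":0,"wz":50.4,"claw":0.2},{"tx":-29.1,"ty":-21,"tz":0,"wx":0,"wy":0,"wz":50.4,"claw":0.2},{"tx":-29.1,"ty":-21,"tz":0,"wx":0,"wy":0,"wz":50.4,"claw":0.2},{"tx":-29.1,"ty":-21,"tz":0,"wx":0,"wy":0,"wz":50.4,"claw":0.2},{"tx":-29.1,"ty":-21,"tz":0,"wx":0,"wy":0,"wz":50.4,"claw":0.2}]';  python3 - <<'E'
from h import *
im,P,K,T=grab("wrist"); cv2.imwrite("pics/w15.png",im)
X=P[(P[...,2]>0.053)&(P[...,2]<0.067)&(P[...,0]>0.43)&(P[...,0]<0.67)&(P[...,1]>-0.165)&(P[...,1]<-0.02)]
print(len(X),cv2.minAreaRect(X[:,:2].astype(np.float32)),np.median(X[:,2]))
plan(0.5149,-0.0793,0.08,-18)
E
```

```text
clock: 21.27
position: [0.5129, -0.0782, 0.1656]
ee_rot: [-2.541, -1.845, 0.001]
force: [-0.2, 0.2, -0.6]
width: 0.297
3582 ((0.5454359650611877, -0.08945399522781372), (0.06461576372385025, 0.19181868433952332), 72.0022201538086) 0.059441047490960464
clock 21.32 pos [ 0.5131 -0.0777  0.1657] yang -17.9 j7 0.16 w 0.302 F [-0.2  0.2 -0.6]
t [-0.1   0.23  8.56] w [-0.08 -0.01  0.05]
```

View pics/w15.png

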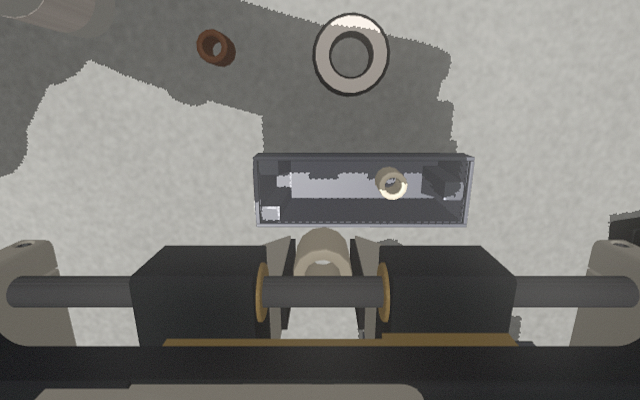

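```bash
python3 -m handwheel '[{"tx":-0.05,"ty":0.2,"tz":3,"wx":0,"wy":0,"wz":0,"claw":0.2},{"tx":-0.05,"ty":0.2,"tz":6,"wx":0,"wy":0,"wz":0,"claw":0.2},{"tx":-0.05,"ty":0.2,"tz":9,"wx":0,"wy":0,"wz":0,"claw":0.2},{"tx":-0.05,"ty":0.2,"tz":11,"wx":0,"wy":0,"wz":0,"claw":0.2},{"tx":-0.05,"ty":0.2,"tz":11,"wx":0,"wy":0,"wz":0,"claw":0.2},{"tx":-0.05,"ty":0.2,"tz":11,"wx":0,"wy":0,"wz":0,"claw":0.2}]';  python3 - <<'E'
from h import *
plan(0.5149,-0.0793,-0.0097,-18)
im,P,K,T=grab("side"); cv2.imwrite('pics/s16.png',cv2.resize(im[170:260,260:400],(840,540),interpolation=cv2.INTER_CUBIC)[:,:800])
E
```

```text
clock: 21.82
position: [0.5145, -0.0791, 0.0557]
ee_rot: [-2.54, -1.847, 0.003]
force: [0.4, -0.1, 0.3]
width: 0.3
clock 21.82 pos [ 0.5145 -0.0791  0.0557] yang -17.9 j7 0.31 w 0.3 F [ 0.4 -0.1  0.3]
t [-0.    0.06  6.54] w [-0.14  0.04  0.05]
```

View pics/s16.png

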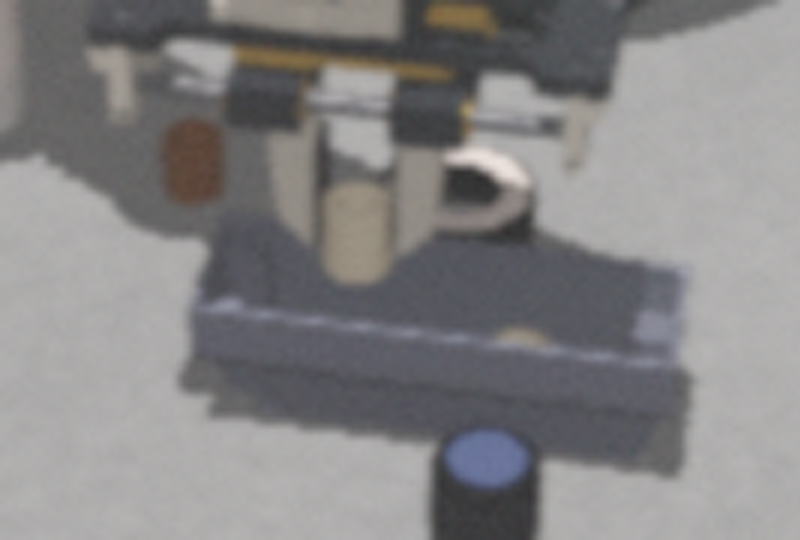

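Sleeve hangs upright over the near half, the first one stands inside at (522,340). Lower on.

```bash
python3 -m handwheel '[{"tx":0,"ty":0,"tz":2,"wx":0,"wy":0,"wz":0,"claw":0.2},{"tx":0,"ty":0,"tz":4,"wx":0,"wy":0,"wz":0,"claw":0.2},{"tx":0,"ty":0,"tz":5.4,"wx":0,"wy":0,"wz":0,"claw":0.2},{"tx":0,"ty":0,"tz":5.8,"wx":0,"wy":0,"wz":0,"claw":0.2},{"tx":0,"ty":0,"tz":6.1,"wx":0,"wy":0,"wz":0,"claw":0.2},{"tx":0,"ty":0,"tz":6.3,"wx":0,"wy":0,"wz":0,"claw":0.2},{"tx":0,"ty":0,"tz":6.4,"wx":0,"wy":0,"wz":0,"claw":0.2}]';  python3 -c "
from h import *
plan(0.5149,-0.0793,-0.0097,-18.0)
"
```

```text
clock: 22.45
position: [0.516, -0.0802, -0.0067]
ee_rot: [2.541, 1.845, 0.002]
force: [-0.2, -0.1, 0.4]
width: 0.298
clock 22.45 pos [ 0.516  -0.0802 -0.0067] yang -18.0 j7 0.4 w 0.298 F [-0.2 -0.1  0.4]
t [ 0.05 -0.14  0.3 ] w [ 0.1  -0.04 -0.02]
```

```bash
python3 -m handwheel '[{"tx":0.05,"ty":-0.1,"tz":0.1,"wx":0,"wy":0,"wz":0,"claw":0.2},{"tx":0.05,"ty":-0.1,"tz":0.2,"wx":0,"wy":0,"wz":0,"claw":0.2},{"tx":0.05,"ty":-0.1,"tz":0.3,"wx":0,"wy":0,"wz":0,"claw":0.2},{"tx":0.05,"ty":-0.1,"tz":0.35,"wx":0,"wy":0,"wz":0,"claw":0.2},{"tx":0.05,"ty":-0.1,"tz":0.35,"wx":0,"wy":0,"wz":0,"claw":0.2}]';  python3 -c "
from h import *
plan(0.5149,-0.0793,-0.0097,-18.0)
"
```

```text
clock: 22.87
position: [0.5147, -0.0793, -0.0098]
ee_rot: [-2.542, -1.845, -0.003]
force: [-5.0, 3.5, 21.0]
width: 0.296
clock 22.87 pos [ 0.5147 -0.0793 -0.0098] yang -18.1 j7 0.4 w 0.296 F [-5.   3.5 21. ]
t [ 0.01  0.02 -0.01] w [ 0.04 -0.1  -0.06]
```

```bash
python3 -m handwheel '[{"tx":0,"ty":0,"tz":-0.15,"wx":0,"wy":0,"wz":0,"claw":0.39},{"tx":0,"ty":0,"tz":-0.15,"wx":0,"wy":0,"wz":0,"claw":0.39},{"tx":0,"ty":0,"tz":-0.15,"wx":0,"wy":0,"wz":0,"claw":0.39},{"tx":0,"ty":0,"tz":-2,"wx":0,"wy":0,"wz":0,"claw":0.39},{"tx":0,"ty":0,"tz":-5,"wx":0,"wy":0,"wz":0,"claw":0.39},{"tx":0,"ty":0,"tz":-9,"wx":0,"wy":0,"wz":0,"claw":0.5},{"tx":0,"ty":0,"tz":-13,"wx":0,"wy":0,"wz":0,"claw":0.7},{"tx":0,"ty":0,"tz":-17,"wx":0,"wy":0,"wz":0,"claw":0.9},{"tx":0,"ty":0,"tz":-21,"wx":0,"wy":0,"wz":0,"claw":0.9},{"tx":0,"ty":0,"tz":-22,"wx":0,"wy":0,"wz":0,"claw":0.9}]';  python3 - <<'E'
from h import *
im,P,K,T=grab("wrist"); cv2.imwrite("pics/w17.png",im)
im2,P2,K2,T2=grab("side"); cv2.imwrite('pics/s17.png',cv2.resize(im2[170:260,260:400],(840,540),interpolation=cv2.INTER_CUBIC)[:,:800])
for r in nets.cut_out("sleeve_a","wrist")[:5]:
    Q=P[r['region']]; Q=Q[(Q[:,2]>0.027)&(Q[:,2]<0.037)]
    print(round(r['score'],2),np.round(r['uv']),len(Q), (Q.mean(0),cv2.minEnclosingCircle(Q[:,:2].astype(np.float32))) if len(Q)>5 else '')
X=P[(P[...,2]>0.053)&(P[...,2]<0.067)&(P[...,0]>0.43)&(P[...,0]<0.67)&(P[...,1]>-0.165)&(P[...,1]<-0.02)]
print(len(X),cv2.minAreaRect(X[:,:2].astype(np.float32)),np.median(X[:,2]))
plan(0.575,-0.315,0.22,-108.1)
E
```

```text
clock: 23.7
position: [0.5167, -0.0808, 0.2141]
ee_rot: [2.54, 1.842, 0.009]
force: [1.9, -1.1, 0.0]
width: 0.7
0.79 [220.  53.] 439 (array([0.46038939, 0.06760164, 0.02958829]), ((0.4600578844547272, 0.06788327544927597), 0.014095078222453594))
0.74 [380. 174.] 318 (array([ 0.57718451, -0.09845023,  0.03208658]), ((0.5770427584648132, -0.09987340122461319), 0.013865589164197445))
0.58 [317. 179.] 347 (array([ 0.51457396, -0.08116203,  0.03198265]), ((0.5146045684814453, -0.08167272806167603), 0.0140164690092206))
2679 ((0.5455390214920044, -0.08959115296602249), (0.06469037383794785, 0.19176506996154785), 71.83301544189453) 0.05932726600032917
clock 23.85 pos [ 0.5147 -0.0791  0.2091] yang -18.0 j7 0.12 w 0.832 F [-0.6  0.1 -0.5]
t [-20.57  13.02  -1.1 ] w [ 0.   -0.11 90.1 ]
```

View pics/w17.png

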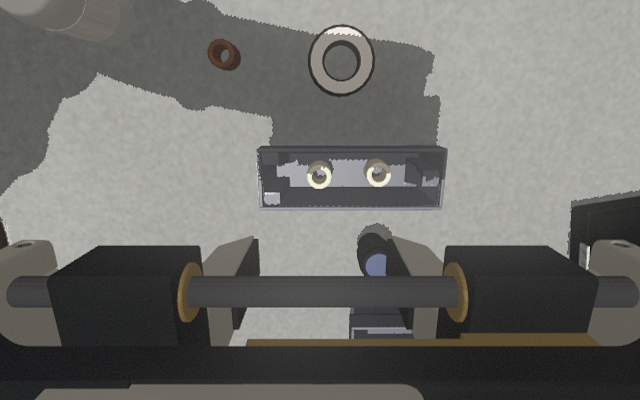

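View pics/s17.png

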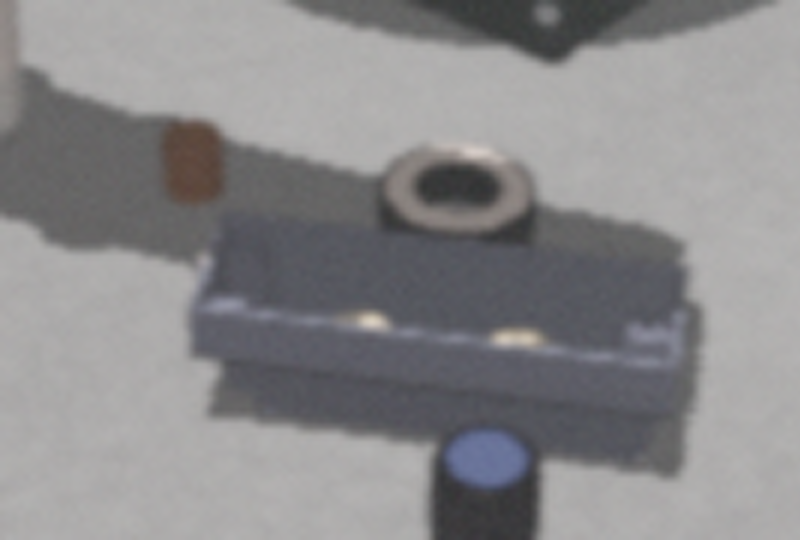

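```bash
python3 -c "
from h import *
plan(0.522,-0.298,0.22,-108.1)"; python3 -m handwheel '[{"tx":-20.5,"ty":7.4,"tz":-0.5,"wx":0,"wy":0,"wz":90,"claw":0.9},{"tx":-20.5,"ty":7.4,"tz":-0.5,"wx":0,"wy":0,"wz":90,"claw":0.9},{"tx":-20.5,"ty":7.4,"tz":-0.5,"wx":0,"wy":0,"wz":90,"claw":0.9},{"tx":-20.5,"ty":7.4,"tz":-0.5,"wx":0,"wy":0,"wz":90,"claw":0.9},{"tx":-20.5,"ty":7.4,"tz":-0.5,"wx":0,"wy":0,"wz":90,"claw":0.9},{"tx":-20.5,"ty":7.4,"tz":-0.5,"wx":0,"wy":0,"wz":90,"claw":0.9},{"tx":-20.5,"ty":7.4,"tz":-0.5,"wx":0,"wy":0,"wz":90,"claw":0.9},{"tx":-20.5,"ty":7.4,"tz":-0.5,"wx":0,"wy":0,"wz":90,"claw":0.9},{"tx":-20.5,"ty":7.4,"tz":-0.5,"wx":0,"wy":0,"wz":90,"claw":0.9},{"tx":-20.5,"ty":7.4,"tz":-0.5,"wx":0,"wy":0,"wz":90,"claw":0.9},{"tx":-20.5,"ty":7.4,"tz":-0.5,"wx":0,"wy":0,"wz":90,"claw":0.9},{"tx":-20.5,"ty":7.4,"tz":-0.5,"wx":0,"wy":0,"wz":90,"claw":0.9}]'
python3 - <<'E'
from h import *
plan(0.522,-0.298,0.22,-108.1)
im,P,K,T=grab("wrist"); cv2.imwrite("pics/w18.png",im)
X=P[(P[...,2]>0.053)&(P[...,2]<0.067)&(P[...,0]>0.43)&(P[...,0]<0.72)&(P[...,1]>-0.39)&(P[...,1]<-0.235)]
print(len(X),cv2.minAreaRect(X[:,:2].astype(np.float32)),np.median(X[:,2]))
E
```

```text
clock 23.85 pos [ 0.5147 -0.0791  0.2091] yang -18.0 j7 0.12 w 0.832 F [-0.6  0.1 -0.5]
t [-20.59   7.46  -1.11] w [ 0.   -0.11 90.1 ]
clock: 24.85
position: [0.5203, -0.2969, 0.2112]
ee_rot: [-3.116, 0.393, 0.005]
force: [0.9, 0.4, -0.2]
width: 0.905
clock 24.85 pos [ 0.5203 -0.2969  0.2112] yang -104.4 j7 -0.75 w 0.905 F [ 0.9  0.4 -0.2]
t [ 0.19  0.07 -0.88] w [-0.01  0.2   3.72]
2981 ((0.5766693949699402, -0.3154342472553253), (0.06433320790529251, 0.19216656684875488), 72.16999053955078) 0.05945001427178226
```

View pics/w18.png

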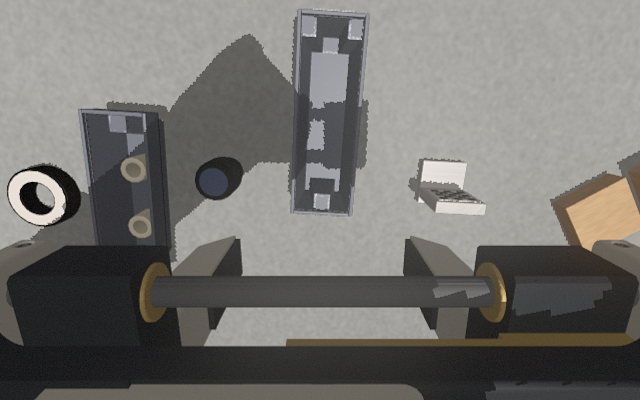

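```bash
python3 -c "
from h import *
plan(0.5767,-0.3154,0.08,-107.9)"; python3 -m handwheel '[{"tx":3,"ty":-0.1,"tz":4,"wx":0,"wy":0,"wz":3.6,"claw":0.9},{"tx":5.9,"ty":-0.1,"tz":8,"wx":0,"wy":0,"wz":3.6,"claw":0.9},{"tx":5.9,"ty":-0.1,"tz":12,"wx":0,"wy":0,"wz":3.6,"claw":0.9},{"tx":5.9,"ty":-0.1,"tz":13,"wx":0,"wy":0,"wz":3.6,"claw":0.9},{"tx":5.9,"ty":-0.1,"tz":13,"wx":0,"wy":0,"wz":3.6,"claw":0.9},{"tx":5.9,"ty":-0.1,"tz":13,"wx":0,"wy":0,"wz":3.6,"claw":0.9}]'; python3 -c "
from h import *
plan(0.5767,-0.3154,0.0155,-107.9)"
```

```text
clock 24.9 pos [ 0.5203 -0.2968  0.2111] yang -104.9 j7 -0.76 w 0.9 F [-0.1  0.4 -0.7]
t [ 5.97  0.34 13.09] w [-0.01  0.2   2.98]
clock: 25.4
position: [0.577, -0.3105, 0.0819]
ee_rot: [-3.104, 0.479, 0.006]
force: [0.2, -1.2, 0.7]
width: 0.903
clock 25.4 pos [ 0.577  -0.3105  0.0819] yang -107.5 j7 -0.75 w 0.903 F [ 0.2 -1.2  0.7]
t [0.15 0.48 6.64] w [0.01 0.24 0.35]
```

```bash
python3 -m handwheel '[{"tx":0.1,"ty":0.45,"tz":1,"wx":0,"wy":0,"wz":0.3,"claw":0.9},{"tx":0.1,"ty":0.45,"tz":4,"wx":0,"wy":0,"wz":0.3,"claw":0.9},{"tx":0.1,"ty":0.45,"tz":6.6,"wx":0,"wy":0,"wz":0.3,"claw":0.85},{"tx":0.1,"ty":0.45,"tz":6.6,"wx":0,"wy":0,"wz":0.3,"claw":0.78},{"tx":0.1,"ty":0.45,"tz":6.6,"wx":0,"wy":0,"wz":0.3,"claw":0.7},{"tx":0.1,"ty":0.45,"tz":6.6,"wx":0,"wy":0,"wz":0.3,"claw":0.5},{"tx":0.1,"ty":0.45,"tz":6.6,"wx":0,"wy":0,"wz":0.3,"claw":0.5},{"tx":0.1,"ty":0.45,"tz":6.6,"wx":0,"wy":0,"wz":0.3,"claw":0.5}]' 25; python3 -c "
from h import *
plan(0.5767,-0.3154,0.13,-107.9)"
```

```text
clock: 26.07
position: [0.579, -0.3161, 0.0199]
ee_rot: [3.102, -0.488, 0.004]
force: [-0.8, 0.8, 4.9]
width: 0.694
clock 26.07 pos [ 0.579  -0.3161  0.0199] yang -107.9 j7 -0.7 w 0.694 F [-0.8  0.8  4.9]
t [-2.100e-01  1.000e-02 -1.101e+01] w [ 0.04 -0.15  0.02]
```

```bash
python3 -m handwheel '[{"tx":0,"ty":0,"tz":0,"wx":0,"wy":0,"wz":0,"claw":0.5}]'; python3 -m handwheel '[{"tx":0,"ty":0,"tz":-2,"wx":0,"wy":0,"wz":0,"claw":0.5},{"tx":0,"ty":0,"tz":-5,"wx":0,"wy":0,"wz":0,"claw":0.5},{"tx":0,"ty":0,"tz":-9,"wx":0,"wy":0,"wz":0,"claw":0.5},{"tx":0,"ty":0,"tz":-13,"wx":0,"wy":0,"wz":0,"claw":0.5},{"tx":0,"ty":0,"tz":-16,"wx":0,"wy":0,"wz":0,"claw":0.5},{"tx":0,"ty":0,"tz":-16,"wx":0,"wy":0,"wz":0,"claw":0.5},{"tx":0,"ty":0,"tz":-16,"wx":0,"wy":0,"wz":0,"claw":0.5}]';python3 - <<'E'
from h import *
plan(0.5460,-0.0896,0.175,-108.1)
im,P,K,T=grab("side"); cv2.imwrite('pics/s19.png',cv2.resize(im[100:350,200:575],(800,533)))
E
```

```text
clock: 26.15
position: [0.5791, -0.3161, 0.0199]
ee_rot: [3.102, -0.488, 0.004]
force: [-0.2, 1.1, 7.8]
width: 0.692
clock: 26.73
position: [0.579, -0.3161, 0.1803]
ee_rot: [3.102, -0.488, 0.006]
force: [-0.1, 0.3, -2.1]
width: 0.693
clock 26.73 pos [ 0.579  -0.3161  0.1803] yang -107.9 j7 -0.82 w 0.693 F [-0.1  0.3 -2.1]
t [-10.09 -20.55   0.48] w [ 0.02 -0.24  0.22]
```

View pics/s19.png

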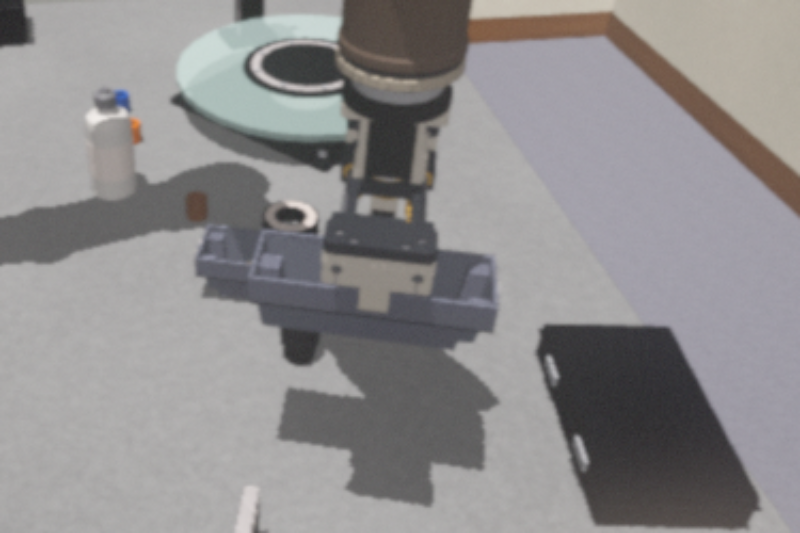

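```bash
python3 -c "
from h import *
plan(0.5476,-0.0903,0.18,-108.1)"; python3 -m handwheel '[{"tx":-3,"ty":-6,"tz":0,"wx":0,"wy":0,"wz":0.2,"claw":0.5},{"tx":-6,"ty":-12,"tz":0,"wx":0,"wy":0,"wz":0.2,"claw":0.5},{"tx":-9.9,"ty":-18,"tz":0,"wx":0,"wy":0,"wz":0.2,"claw":0.5},{"tx":-9.9,"ty":-20.5,"tz":0,"wx":0,"wy":0,"wz":0.2,"claw":0.5},{"tx":-9.9,"ty":-20.5,"tz":0,"wx":0,"wy":0,"wz":0.2,"claw":0.5},{"tx":-9.9,"ty":-20.5,"tz":0,"wx":0,"wy":0,"wz":0.2,"claw":0.5},{"tx":-9.9,"ty":-20.5,"tz":0,"wx":0,"wy":0,"wz":0.2,"claw":0.5},{"tx":-9.9,"ty":-20.5,"tz":0,"wx":0,"wy":0,"wz":0.2,"claw":0.5}]'; python3 -c "
from h import *
plan(0.5476,-0.0903,0.18,-108.1)"
```

```text
clock 26.78 pos [ 0.5784 -0.3151  0.1783] yang -107.9 j7 -0.82 w 0.697 F [-0.1  0.9 -2.2]
t [ -9.83 -20.45  -0.17] w [-0.04 -0.07  0.23]
clock: 27.45
position: [0.5463, -0.0874, 0.1765]
ee_rot: [-3.103, 0.488, 0.004]
force: [0.5, -1.1, -1.0]
width: 0.698
clock 27.45 pos [ 0.5463 -0.0874  0.1765] yang -107.9 j7 -1.14 w 0.698 F [ 0.5 -1.1 -1. ]
t [ 0.21  0.24 -0.35] w [0.   0.14 0.22]
```

```bash
python3 -m handwheel '[{"tx":0.15,"ty":0.2,"tz":3,"wx":0,"wy":0,"wz":0.2,"claw":0.5},{"tx":0.15,"ty":0.2,"tz":6,"wx":0,"wy":0,"wz":0.2,"claw":0.5},{"tx":0.15,"ty":0.2,"tz":7.5,"wx":0,"wy":0,"wz":0.2,"claw":0.5},{"tx":0.15,"ty":0.2,"tz":7.5,"wx":0,"wy":0,"wz":0.2,"claw":0.5},{"tx":0.15,"ty":0.2,"tz":7.5,"wx":0,"wy":0,"wz":0.2,"claw":0.5},{"tx":0.15,"ty":0.2,"tz":7.5,"wx":0,"wy":0,"wz":0.2,"claw":0.5}]'
python3 - <<'E'
from h import *
plan(0.5476,-0.0903,0.072,-108.1)
im,P,K,T=grab("side"); cv2.imwrite('pics/s20.png',cv2.resize(im[150:270,250:430],(800,533),interpolation=cv2.INTER_CUBIC))
im,P,K,T=grab("wrist"); cv2.imwrite('pics/w20.png',im)
E
```

```text
clock: 27.95
position: [0.5481, -0.0935, 0.1037]
ee_rot: [3.1, -0.502, 0.001]
force: [-0.8, 0.4, -1.6]
width: 0.696
clock 27.95 pos [ 0.5481 -0.0935  0.1037] yang -108.4 j7 -1.06 w 0.696 F [-0.8  0.4 -1.6]
t [-0.15 -0.29  3.17] w [ 0.04 -0.06 -0.28]
```

View pics/s20.png

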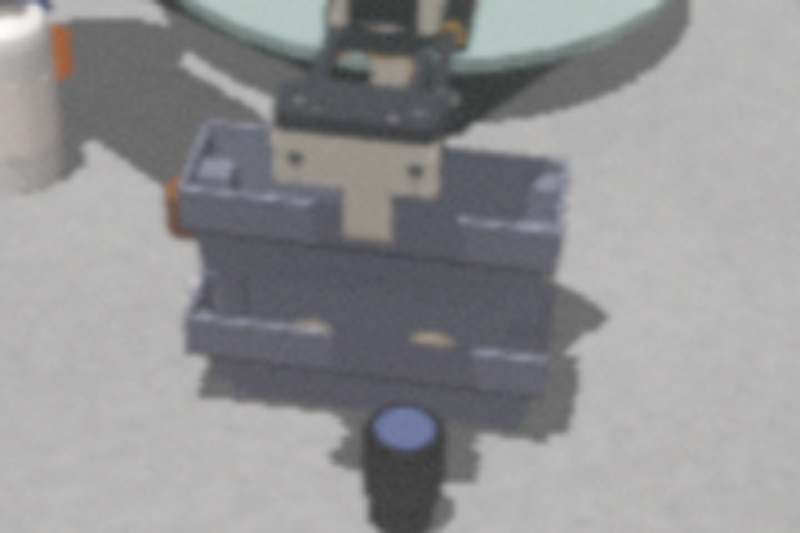

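View pics/w20.png

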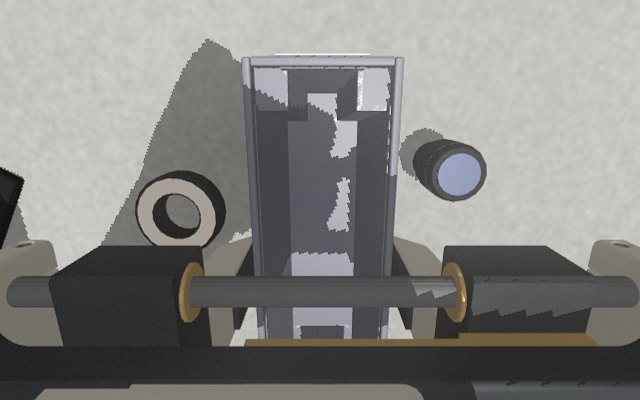

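Run:
```python
from h import *
plan(0.5476,-0.0903,0.072,-108.1)
for n in ("side","wrist"):
    im,P,K,T=grab(n)
    z=sensors.observe()['position'][2]+.04
    X=P[(abs(P[...,2]-z)<.008)&(P[...,0]>0.43)&(P[...,0]<0.67)&(P[...,1]>-0.175)&(P[...,1]<-0.01)]
    X=X[~((abs((X[:,:2]-[.548,-.0915])@[.951,-.309])<.03))]
    print(n,len(X),cv2.minAreaRect(X[:,:2].astype(np.float32)),np.median(X[:,2]),z)
    l=P[(abs(P[...,2]-.059)<.004)&(P[...,0]>0.43)&(P[...,0]<0.67)&(P[...,1]>-0.165)&(P[...,1]<-0.02)]
    u=(l[:,:2]-[.5455,-.0896])@np.array([[.951,.309],[-.309,.951]])
    print(len(l),u.min(0),u.max(0))
plan(0.5476,-0.0903,0.072,-108.1)
```

```text
clock 28.05 pos [ 0.5485 -0.093   0.104 ] yang -108.3 j7 -1.06 w 0.695 F [-1.2  1.2 -1.1]
t [-0.18 -0.23  3.2 ] w [ 0.   -0.11 -0.22]
side 475 ((0.5453841686248779, -0.09390988945960999), (0.06864886730909348, 0.19170448184013367), 71.41130065917969) 0.14064803953878502 0.14391759009927685
253 [-0.09568501 -0.03607778] [0.09479384 0.03418325]
wrist 8529 ((0.5725163221359253, -0.10036855936050415), (0.06445977091789246, 0.13645793497562408), 71.59982299804688) 0.14254794696397566 0.14377516797776166Traceback (most recent call last):
  File "<stdin>", line 11, in <module>
    return umr_minimum(a, axis, None, out, keepdims, initial, where)
ValueError: zero-size array to reduction operation minimum which has no identity
```

```bash
python3 -m handwheel '[{"tx":-0.2,"ty":-0.23,"tz":0,"wx":0,"wy":0,"wz":-0.25,"claw":0.5},{"tx":-0.2,"ty":-0.23,"tz":0.5,"wx":0,"wy":0,"wz":-0.25,"claw":0.5},{"tx":-0.2,"ty":-0.23,"tz":1.2,"wx":0,"wy":0,"wz":-0.25,"claw":0.5},{"tx":-0.2,"ty":-0.23,"tz":1.9,"wx":0,"wy":0,"wz":-0.25,"claw":0.5},{"tx":-0.2,"ty":-0.23,"tz":2.3,"wx":0,"wy":0,"wz":-0.25,"claw":0.5},{"tx":-0.2,"ty":-0.23,"tz":2.3,"wx":0,"wy":0,"wz":-0.25,"claw":0.5},{"tx":-0.2,"ty":-0.23,"tz":2.3,"wx":0,"wy":0,"wz":-0.25,"claw":0.5}]'
python3 - <<'E'
from h import *
plan(0.5476,-0.0903,0.072,-108.1)
for n in ("side","wrist"):
    im,P,K,T=grab(n)
    z=sensors.observe()['position'][2]+.04
    X=P[(abs(P[...,2]-z)<.008)&(P[...,0]>0.43)&(P[...,0]<0.67)&(P[...,1]>-0.175)&(P[...,1]<-0.01)]
    X=X[~((abs((X[:,:2]-[.548,-.0915])@[.951,-.309])<.03))]
    print(n,len(X),cv2.minAreaRect(X[:,:2].astype(np.float32)),np.median(X[:,2]),z)
plan(0.5476,-0.0903,0.072,-108.1)
E
```

```text
clock: 28.73
position: [0.5463, -0.0894, 0.0794]
ee_rot: [3.102, -0.493, -0.001]
force: [-0.1, 0.2, -1.4]
width: 0.696
clock 28.73 pos [ 0.5463 -0.0894  0.0794] yang -108.1 j7 -1.03 w 0.696 F [-0.1  0.2 -1.4]
t [0.15 0.04 0.74] w [0.02 0.04 0.05]
side 437 ((0.5430717468261719, -0.09063263982534409), (0.06859157979488373, 0.1918293982744217), 71.47099304199219) 0.11651775076443238 0.11973901417711183
wrist 7567 ((0.5710489749908447, -0.0972185730934143), (0.0646091103553772, 0.13565218448638916), 71.85074615478516) 0.11880333033691978 0.11994150152369029
clock 28.83 pos [ 0.5467 -0.0895  0.0799] yang -108.1 j7 -1.03 w 0.692 F [ 0.3  0.  -1.5]
t [0.11 0.05 0.79] w [ 0.01 -0.01  0.05]
```

```bash
python3 -m handwheel '[{"tx":0.05,"ty":0,"tz":0.2,"wx":0,"wy":0,"wz":0,"claw":0.5},{"tx":0.05,"ty":0,"tz":0.4,"wx":0,"wy":0,"wz":0,"claw":0.5},{"tx":0.05,"ty":0,"tz":0.55,"wx":0,"wy":0,"wz":0,"claw":0.5},{"tx":0.05,"ty":0,"tz":0.65,"wx":0,"wy":0,"wz":0,"claw":0.5},{"tx":0.05,"ty":0,"tz":0.7,"wx":0,"wy":0,"wz":0,"claw":0.5},{"tx":0.05,"ty":0,"tz":0.7,"wx":0,"wy":0,"wz":0,"claw":0.5}]'; python3 -c "
from h import *
plan(0.5476,-0.0903,0.072,-108.1)"
```

```text
clock: 29.33
position: [0.547, -0.0894, 0.0727]
ee_rot: [-3.103, 0.493, 0.0]
force: [-0.2, -0.7, -1.0]
width: 0.69
clock 29.33 pos [ 0.547  -0.0894  0.0727] yang -108.0 j7 -1.03 w 0.69 F [-0.2 -0.7 -1. ]
t [0.08 0.06 0.07] w [0.   0.01 0.06]
```

```bash
python3 -m handwheel '[{"tx":0,"ty":0,"tz":0.1,"wx":0,"wy":0,"wz":0,"claw":0.5},{"tx":0,"ty":0,"tz":0.15,"wx":0,"wy":0,"wz":0,"claw":0.5},{"tx":0,"ty":0,"tz":0.15,"wx":0,"wy":0,"wz":0,"claw":0.5}]'; python3 -c "
from h import *
plan(0.5476,-0.0903,0.072,-108.1)"
```

```text
clock: 29.58
position: [0.5472, -0.0895, 0.0718]
ee_rot: [-3.102, 0.493, -0.001]
force: [-2.7, 1.1, 5.7]
width: 0.694
clock 29.58 pos [ 0.5472 -0.0895  0.0718] yang -108.0 j7 -1.02 w 0.694 F [-2.7  1.1  5.7]
t [ 0.06  0.06 -0.02] w [-0.03 -0.02  0.05]
```

```bash
python3 -m handwheel '[{"tx":0,"ty":0,"tz":0.05,"wx":0,"wy":0,"wz":0,"claw":0.5},{"tx":0,"ty":0,"tz":0.05,"wx":0,"wy":0,"wz":0,"claw":0.5},{"tx":0,"ty":0,"tz":0.05,"wx":0,"wy":0,"wz":0,"claw":0.5}]'
python3 - <<'E'
from h import *
plan(0.5476,-0.0903,0.072,-108.1)
im,P,K,T=grab("side"); cv2.imwrite('pics/s21.png',cv2.resize(im[150:270,250:430],(800,533),interpolation=cv2.INTER_CUBIC))
X=P[(abs(P[...,2]-.110)<.008)&(P[...,0]>0.43)&(P[...,0]<0.67)&(P[...,1]>-0.175)&(P[...,1]<-0.01)]
r=(X[:,:2]-[.5455,-.0896])@np.array([.951,-.309])
for a,b in((-.1,-.06),(-.06,-.035),(.035,.06),(.06,.1)):
    s=(r>a)&(r<b); print(a,np.median(X[s,2]),np.percentile(X[s,2],90))
E
```

```text
clock: 29.83
position: [0.5472, -0.0895, 0.0718]
ee_rot: [-3.102, 0.493, -0.001]
force: [-4.7, 2.4, 11.8]
width: 0.693
clock 29.83 pos [ 0.5472 -0.0895  0.0718] yang -108.0 j7 -1.02 w 0.693 F [-4.7  2.4 11.8]
t [ 0.06  0.06 -0.02] w [-0.05 -0.02  0.06]
-0.1 0.10727729632761107 0.1118041866615761
-0.06 0.10778144127205863 0.1114979680884256
0.035 0.10793560199306285 0.11188715462920207
0.06 0.1072547499510923 0.11184385000285052
```

View pics/s21.png

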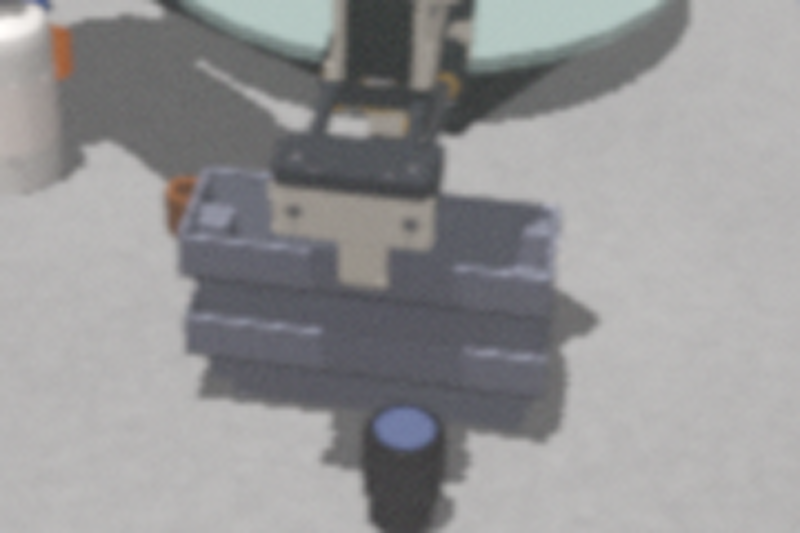

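```bash
python3 -m handwheel '[{"tx":0,"ty":0,"tz":-0.1,"wx":0,"wy":0,"wz":0,"claw":0.5},{"tx":0,"ty":0,"tz":-0.1,"wx":0,"wy":0,"wz":0,"claw":0.8},{"tx":0,"ty":0,"tz":-0.1,"wx":0,"wy":0,"wz":0,"claw":0.85},{"tx":0,"ty":0,"tz":-0.1,"wx":0,"wy":0,"wz":0,"claw":0.85},{"tx":0,"ty":0,"tz":-2,"wx":0,"wy":0,"wz":0,"claw":0.85},{"tx":0,"ty":0,"tz":-5,"wx":0,"wy":0,"wz":0,"claw":0.85},{"tx":0,"ty":0,"tz":-9,"wx":0,"wy":0,"wz":0,"claw":0.85},{"tx":0,"ty":0,"tz":-13,"wx":0,"wy":0,"wz":0,"claw":0.85},{"tx":-3,"ty":0,"tz":-16,"wx":0,"wy":0,"wz":0,"claw":0.85},{"tx":-6,"ty":0,"tz":-16,"wx":0,"wy":0,"wz":0,"claw":0.85},{"tx":-6,"ty":0,"tz":-16,"wx":0,"wy":0,"wz":0,"claw":0.85},{"tx":-6,"ty":0,"tz":-16,"wx":0,"wy":0,"wz":0,"claw":0.85}]'
python3 - <<'E'
from h import *
plan(0.5476,-0.0903,0.072,-108.1)
im,P,K,T=grab("side"); cv2.imwrite('pics/s22.png',cv2.resize(im[150:270,250:430],(800,533),interpolation=cv2.INTER_CUBIC))
im,P,K,T=grab("wrist"); cv2.imwrite('pics/w22.png',im)
X=P[(abs(P[...,2]-.112)<.007)&(P[...,0]>0.43)&(P[...,0]<0.67)&(P[...,1]>-0.165)&(P[...,1]<-0.02)]
print(len(X),cv2.minAreaRect(X[:,:2].astype(np.float32)),np.median(X[:,2]))
r=(X[:,:2]-[.5455,-.0896])@np.array([.951,-.309])
for a,b in((-.1,-.06),(-.06,-.035),(.035,.06),(.06,.1)):
    s=(r>a)&(r<b); print(a,s.sum(),np.median(X[s,2]))
E
```

```text
clock: 30.88
position: [0.4893, -0.0695, 0.2311]
ee_rot: [-3.099, 0.489, -0.001]
force: [0.4, 0.5, -1.3]
width: 0.85
clock 30.88 pos [ 0.4893 -0.0695  0.2311] yang -107.9 j7 -1.35 w 0.85 F [ 0.4  0.5 -1.3]
t [ 6.18  0.24 15.91] w [-0.22  0.01  0.16]
3647 ((0.5453527569770813, -0.08875308930873871), (0.06437452882528305, 0.19144943356513977), 71.97917175292969) 0.11146521357437306
-0.1 784 0.11124905776690566
-0.06 299 0.1115723851294792
0.035 383 0.11173711706712702
0.06 1222 0.11142182991548563
```

View pics/s22.png

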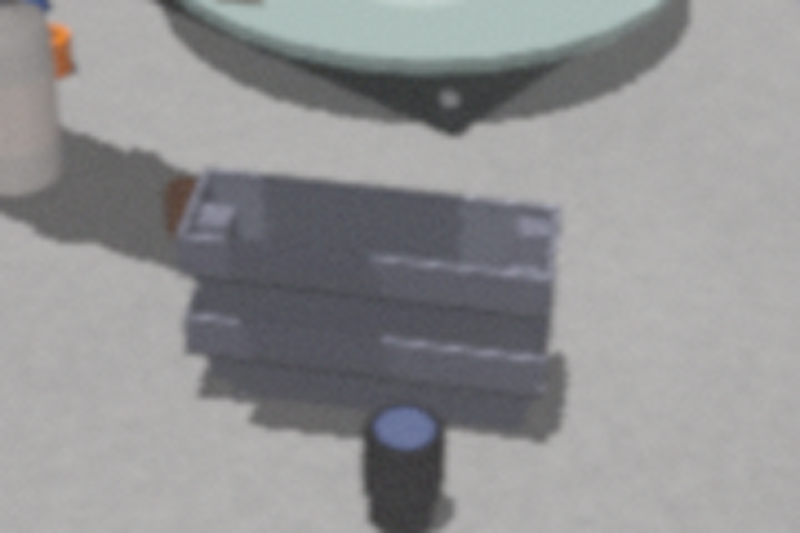

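View pics/w22.png

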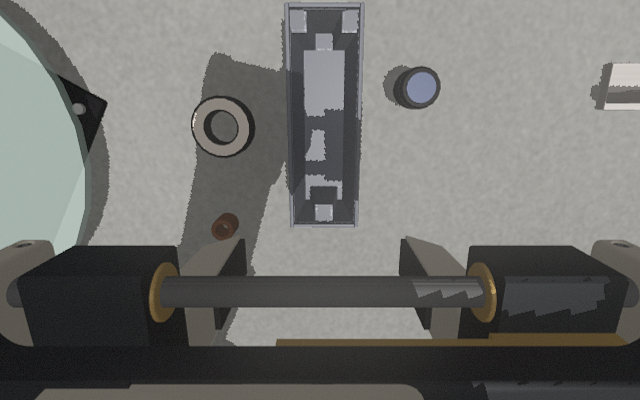

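```bash
python3 -c "
from cell import arm
print(arm.sign_off())"
```

```text
the job is handed in; nothing more can be done
None
```

I lifted the upper bin off, stood it on the bench, and stood both cream sleeves upright in the lower bin. I then lowered the upper bin, turned half a turn, onto the ledges in the grip, released it, drew clear and handed in at about 31 s. No verdict was given, so what follows is from my own last checks.

- **Upper bin:** in the last wrist view its rim stands at 111.5 mm (112 expected), level to within about 0.5 mm end to end. Its centre is within about 1 mm of the lower bin, and its front end points the opposite way. It met the ledges under the grip at 6 to 12 N of tool force.
- **Sleeves:** both tops measured 32 mm, as for sleeves standing on the bin floor, and lay about 31 mm either side of the middle. This was measured before the bin went on top, which hides them.
- **Lower bin and bystanders:** the lower bin had moved under 1 mm when last measured, just before the upper bin went back on. The lens and ring light look undisturbed in the last pictures. I did not re-measure them, the bottle or the target, and nothing was driven near the camera stand.

One thing disagreed with the description. The fingertips sit about 26 mm behind the reported TCP, not 14 mm ahead of it. My first grasp therefore closed in the air above the rim, touching nothing. I measured the offset with two cameras and used it for every later move, and the contact heights agreed with it. Without it the stated tip length would have been about 40 mm off.

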